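# Weigh the jar from behind the reagent bottles

## Robot

A 6-joint arm with a two-finger parallel gripper is mounted at the origin on the work surface. World frame = base frame: x ahead of the robot, y to its left, z up, the work surface at z = 0. Lengths are in mm, angles in rad, forces in N, time in s.
With the tool pointing down it reaches from about 300 to 775 mm from the base axis. Payload 14.6 kg.
Tool frame: the origin (TCP) lies between the finger pads; the fingertips stand 8 mm ahead of it and the grasp point (between the pads) lies 11 mm behind it; z points along the fingers, y is the direction in which the jaws open and shut (so a half turn about z gives the same grasp; the last joint's range is limited). The gripper opens to 94 mm and grips with 3 to 60 N. Pads are 16 mm wide; open, the fingers measure 119 mm over their backs; the gripper's body (75 mm by 177 mm) begins 78 mm behind the grasp point.
Start: joints at [-1.341, 0.3, 1.521, -0, 1.321, -0.067], TCP at [160.847, -525.944, 213.446] pointing down, gripper open.
Joint ranges: [-3.03, 3.03], [-0.79, 2.21], [0.23, 2.52], [-1.04, 4.18], [0, 3.07], [-2.55, 2.55]. Speed limits (rad/s): [2.22, 2.22, 2.57, 3.14, 3.14, 3.14].

## Interface

Orientations are given as [roll, pitch, yaw] about the fixed x, y, z axes, in that order (R = Rz(yaw) Ry(pitch) Rx(roll)).
In Python, from cell import manip, cams, models gives the robot as it stands. The module is installed in compiled form; this text tells all that it offers.
- The arm moves only by the shell command python3 -m pendant 'ROWS' [OPENING] [FORCE]. ROWS is JSON, a list that holds one entry, the list of rows, each a list of 4 numbers: the shift along the tool's x, y, z in cm, then the turn about the tool's z in rad. In form: [[[x, y, z, roll], ...]]. A call has 1 to 5 rows; each row is the pose to reach, as a shift and turn from the pose commanded when the call began, along the tool's axes at that moment; what a row does not reach only later rows make up. A row lasts 1/10 s, in which the tool goes at most 50 mm and 8.59 degrees, less where a joint would pass 70% of its speed; a pose out of reach is approached as far as the arm can. A call with a gripper value outside its range is refused whole. OPENING is the opening, from -1 (shut) to 1 (fully open), so that 0 is half open, set as the call begins (- or left out, the last holds). The fingers move at their own pace and stop on an object; FORCE is the grip in N (left out, the last holds). Time passes only in rows, so rows that repeat a pose let the fingers close. It gives the time, the measured TCP pose, the force and the opening at its end, in the units of the state.
- manip.read_state(): the state, without advancing time (a new reading comes with each control period).
- cams.camera(name): name is "side" or "top" or "wrist"; returns a dict with "frame" (420x560x3 uint8, red, green, blue), "K" (3x3 intrinsics, pixels), "pose" (4x4, takes a point from camera to world coordinates). Camera axes: x right, y down, z forward; pixel columns grow to the right and rows downward; lengths in mm; the calibration is good to about 2 mm. A picture is of the moment at which its call begins. There is no depth.
- manip.sign_off(): hands the job in, once; it reports no verdict.
Trained networks look in the newest picture that a camera, given by its name, has taken for a name from the list of things; names that differ only in an ending like _2 or _b are one class to them, and where a whole thing is asked for, a point or a joint stands for the part that bears it (a point fixed in the world has none). Each returns a list of dicts, best first, with "score" (0 to 1); they miss things now and then, are a little off and sometimes report something else, mostly with a low value. They report only what shows in the picture. A call takes as long as a camera call. They do not tell look-alikes from the thing itself.
- models.regions_of(camera, name): "pixels" (420x560 bool, what is visible of it) and "point" ([column, row] in pixels, amid what is visible of it).
The state is a dict: "clock": time; "joints": joint angles; "qd": joint speeds; "effort": joint torques, N m; "eef_pos": TCP position; "eef_rot": TCP orientation; "wrist_force": force on the tool from outside, world axes, zero at the start; "moment": the same for the moment, N m; "finger_gap": finger opening in mm.
Only numpy, scipy, OpenCV 4.12 (cv2) and the standard library are available. Lean on these libraries where they do the work, as an engineer would, in place of code of your own. Each camera call takes 0.05 s, during which the arm holds its last target.

## Task

I need the little squat jar that stands at the back of the wooden reagent stand weighed: first clear both reagent bottles in front of it into the white tray, standing upright, then set the jar down gently in the middle of the balance's pan. With the jar on the pan, put the bottles back upright on the stand, the round bottle centred on the round mat and the square bottle on the square mat, and leave the flask and the mortar where they are.

Things in the scene. Friction and masses are not known exactly. Their poses are not given: they have to be found in the camera images.
- round_bottle: Amber glass reagent bottle with a paper label, round, 60 mm in diameter, 145 mm tall, about 0.3 kg, loose. Straight body to 92 mm, shoulder to 108 mm, black round cap 36 mm in diameter from 113 to 145 mm above the underside (grip it there, from above). Starts on the round mat. Origin: centre of its underside; z up.
- square_bottle: White plastic reagent bottle of square section 56 x 56 mm, 145 mm tall, about 0.28 kg, loose. Square body to 98 mm, shoulder to 108 mm, black round cap 36 mm in diameter from 113 to 145 mm above the underside (grip it there, from above). Starts on the square mat. Origin: centre of its underside; x and y across its flat sides, z up.
- jar: Squat round glass jar with white contents and a flat metal lid that is fixed on; 48 mm in diameter over its whole height of 48 mm, about 0.14 kg, loose. Starts on the stand's wooden floor close behind the two bottles, 10 to 25 mm clear of them, so a gripper has hardly any room until they are gone. Origin: centre of its underside; z up.
- round_mat: Thin black rubber disc, 72 mm in diameter, 3 mm thick, fixed on the stand: the round bottle's place. Origin: centre of its underside (10 mm above the bench); its top is 3 mm higher. The two mats lie side by side 82 mm apart on the stand's near half; which is left and which right varies.
- square_mat: Thin black rubber square, 68 x 68 mm, 3 mm thick, fixed on the stand: the square bottle's place. Origin: centre of its underside (10 mm above the bench); its top is 3 mm higher; x and y along its sides.
- stand: Fixed low wooden reagent stand, a board 165 mm (its x) by 175 mm (its y), 10 mm thick, with a rail 10 mm thick along its far (+x) edge that rises to 34 mm above the bench. Mat centres at x = -24 mm, y = +41 and -41 mm; the jar starts near x = +38 mm, y = 0. Origin: centre of its underside, on the bench; x points away from the robot (turned by up to about 15 degrees).
- tray: Fixed shallow white open tray, 230 mm (its x) by 155 mm (its y), walls 5 mm thick and 20 mm high, floor 5 mm thick, empty: the place to park both bottles. Left or right of the stand. Origin: centre of its underside, on the bench.
- balance: Fixed electronic balance, grey housing 225 x 170 mm and 46 mm high with display and keys on the side towards the robot, and a round steel pan 116 mm in diameter whose top is 60 mm above the bench (the pan is rigid, it does not sink). On the side of the stand opposite the tray. Origin: on the bench, straight below the centre of the pan; x points away from the robot.
- flask: Conical glass flask with a cork, base 68 mm in diameter, 116 mm tall, loose; a bystander on the robot's side of the stand. Leave it alone. Origin: centre of its underside.
- mortar: White porcelain mortar with its pestle in it, 90 mm across the rim, 48 mm high (pestle to 73 mm), loose; a bystander beyond the stand on the right (-y). Leave it alone. Origin: centre of its underside.
Mind the look-alikes: they are no part of the job. Leave any pink or purple look-alike of the round_bottle alone.

How it is judged:
By the outcome, as a careful person would: the job done as asked, in the order asked, and still so for the second after the job is handed in, with the robot touching nothing.
It also fails if it takes over 131 s, if anything falls off the work surface, if the arm or the gripper's body presses on something with over 40 N, if the wrist force passes 120 N, or if a joint passes its speed limit or range.

## Working session

There is one attempt and no reset: what is moved stays moved. The work goes in short steps, Python scripts to look and compute and a shell command to move; the robot and the scene stay as the last step left them, time stands still between calls to the robot, and variables do not carry over. Pictures are saved under pics/ and viewed, and the job is handed in when it is done.

```bash
mkdir -p pics; ls
python3 - <<'E'
from cell import manip,cams,models
import cv2,numpy as np
for n in ["side","top","wrist"]:
    c=cams.camera(n); cv2.imwrite(f"pics/{n}0.png",cv2.cvtColor(c["frame"],cv2.COLOR_RGB2BGR))
    print(n,c["K"].round(1).tolist(),c["pose"].round(3).tolist())
    if n!="wrist":
        for o in ["round_bottle","square_bottle","jar","round_mat","square_mat","stand","tray","balance","flask","mortar"]:
            print(o,[(round(r["score"],2),np.round(r["point"]).tolist(),int(r["pixels"].sum())) for r in models.regions_of(n,o)])
print(manip.read_state())
E
```

```text
pics
side [[393.9, 0.0, 281.2], [0.0, 393.9, 214.1], [0.0, 0.0, 1.0]] [[-0.779, -0.469, 0.417, 233.161], [-0.627, 0.576, -0.524, 437.684], [0.005, -0.67, -0.743, 639.157], [0.0, 0.0, 0.0, 1.0]]
round_bottle [(0.96, [306.0, 186.0], 1268), (0.88, [372.0, 189.0], 1593), (0.7, [221.0, 164.0], 1489), (0.58, [333.0, 169.0], 1515), (0.49, [219.0, 353.0], 13128)]
square_bottle [(0.77, [280.0, 214.0], 2104)]
jar [(0.71, [262.0, 199.0], 298)]
round_mat []
square_mat []
stand [(0.59, [261.0, 228.0], 2757)]
tray [(0.62, [218.0, 352.0], 12983)]
balance [(0.59, [425.0, 170.0], 5787)]
flask [(0.84, [354.0, 253.0], 1335)]
mortar [(0.6, [296.0, 124.0], 809)]
top [[390.7, 0.0, 273.7], [0.0, 390.7, 212.2], [0.0, 0.0, 1.0]] [[-0.019, -0.989, 0.15, 420.497], [-1.0, 0.019, -0.002, 16.61], [-0.001, -0.15, -0.989, 988.896], [0.0, 0.0, 0.0, 1.0]]
round_bottle [(0.89, [348.0, 258.0], 707), (0.82, [343.0, 213.0], 659), (0.69, [276.0, 138.0], 733), (0.56, [292.0, 215.0], 649)]
square_bottle [(0.84, [261.0, 216.0], 704)]
jar [(0.68, [275.0, 193.0], 355)]
round_mat [(0.62, [299.0, 228.0], 90)]
square_mat [(0.55, 
[... 380 characters left out ...]
258, -0.966, 384.206], [0.0, 0.0, 0.0, 1.0]]
{'clock': 1.15, 'joints': array([-1.34059524e+00,  2.99891471e-01,  1.52099682e+00, -3.10515651e-05,
        1.32068409e+00, -6.65721620e-02]), 'qd': array([-0.00172896, -0.00011989,  0.00137149, -0.00195471,  0.00061383,
        0.0004225 ]), 'effort': array([ 1.39916348e-03, -5.31660604e+01, -3.52911258e+01,  7.09211896e-02,
        2.12885934e-02, -1.49029222e-05]), 'eef_pos': array([ 160.84300937, -525.95089767,  213.4516104 ]), 'eef_rot': array([3.14157442e+00, 3.13678956e-05, 2.96780935e-01]), 'wrist_force': array([-0.2861354 ,  0.73806957,  0.37181652]), 'moment': array([0.00889243, 0.00572606, 0.01084919]), 'finger_gap': 93.79898856253992}
```

View pics/side0.png

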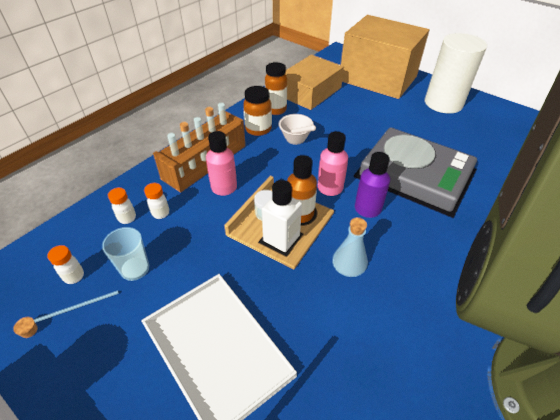

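View pics/top0.png

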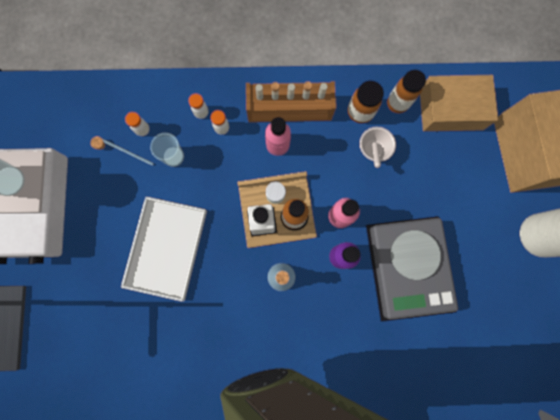

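Run:
```python
import cv2
a=cv2.imread("pics/top0.png")[120:300,70:500]
cv2.imwrite("pics/top0c.png",cv2.resize(a[:, 130:330],None,fx=4,fy=3.3,interpolation=cv2.INTER_CUBIC))
b=cv2.imread("pics/side0.png")[120:300,190:410]
cv2.imwrite("pics/side0c.png",cv2.resize(b,None,fx=3.3,fy=3.3,interpolation=cv2.INTER_CUBIC))
```

```text
(no output)
```

View pics/top0c.png

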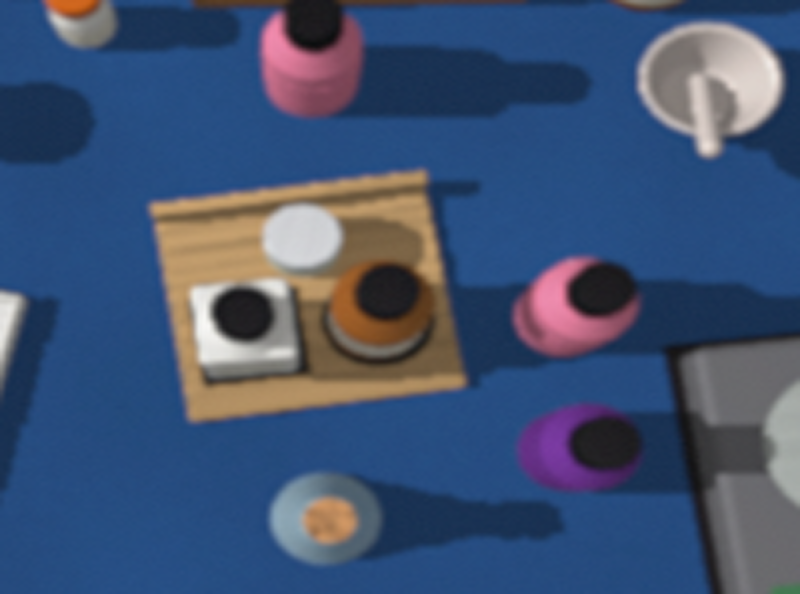

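View pics/side0c.png

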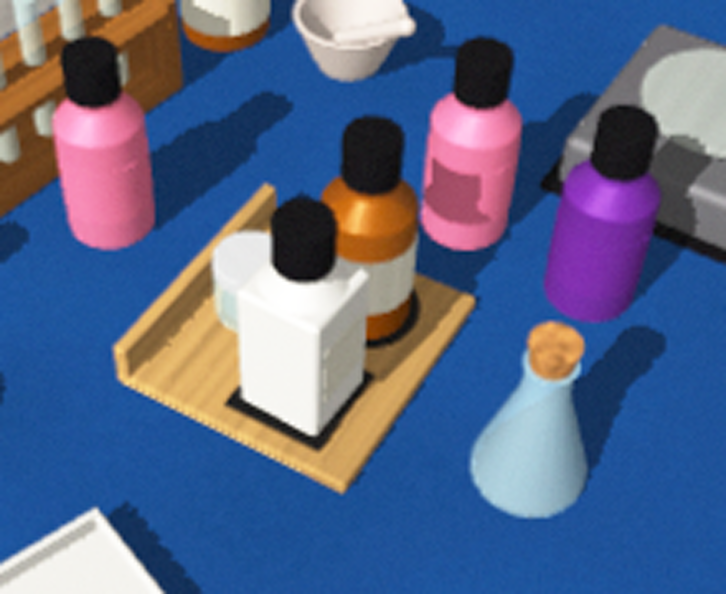

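```bash
cat > h.py <<'E'
from cell import manip,cams,models
import cv2,numpy as np
from scipy.optimize import minimize
def shot(n,name=None):
    c=cams.camera(n)
    if name: cv2.imwrite(f"pics/{name}.png",cv2.cvtColor(c["frame"],cv2.COLOR_RGB2BGR))
    return c
def ray(c,uv,z):
    d=c["pose"][:3,:3]@np.linalg.inv(c["K"])@np.array([uv[0],uv[1],1.]); o=c["pose"][:3,3]
    return (o+d*(z-o[2])/d[2])
def proj(c,P):
    R=c["pose"][:3,:3];t=c["pose"][:3,3]
    q=(np.asarray(P,float)-t)@R; q=q@c["K"].T
    return q[:,:2]/q[:,2:]
def hullmask(c,P,s=8):
    m=np.zeros((420,560),np.uint8)
    h=cv2.convexHull(proj(c,P).astype(np.float32))
    cv2.fillConvexPoly(m,np.round((h)*16).astype(np.int32),255,cv2.LINE_AA,4)
    return m/255.
A=np.linspace(0,2*np.pi,40,endpoint=False)
def cyl(x,y,r,z0,z1): return np.array([[x+r*np.cos(a),y+r*np.sin(a),z] for a in A for z in(z0,z1)])
def fitcyl(views,x0,r,z0,z1):  # views: list of (cam, mask)
    def f(p):
        e=0
        for c,m in views:
            h=hullmask(c,cyl(p[0],p[1],r,z0,z1)); e+=np.abs(h-m).sum()/h.sum()
        return e
    s=minimize(f,x0,method="Nelder-Mead",options=dict(initial_simplex=[x0,np.add(x0,[8,0]),np.add(x0,[0,8])],xatol=.1,fatol=1e-4))
    return s.x.round(1),round(s.fun,3)
def dark(c,uv,thr=60,rad=16):
    g=c["frame"].max(2); m=(g<thr).astype(np.uint8)
    n,l,st,ce=cv2.connectedComponentsWithStats(m)
    k=l[int(uv[1]),int(uv[0])]
    return (l==k).astype(float) if k else None
E
python3 - <<'E'
from h import *
t=shot("top");s=shot("side")
# caps
for nm,ut,us in [("sq",(260,214),(282,190)),("rd",(296,208),(303,166))]:
    mt,ms=dark(t,ut),dark(s,us)
    x0=ray(t,ut,158)[:2]
    print(nm,x0.round(1),mt.sum(),ms.sum(),"both",fitcyl([(t,mt),(s,ms)],x0,18,126,158),"top",fitcyl([(t,mt)],x0,18,126,158),"side",fitcyl([(s,ms)],x0,18,126,158))
for nm,ut in [("pink",(350,208)),("purple",(351,254))]:
    mt=dark(t,ut)
    print(nm,fitcyl([(t,mt)],ray(t,ut,145)[:2],18,113,145))
fl,fr=ray(t,(246.75,247.3),10),ray(t,(316.5,236.4),10)
bl,br=ray(t,(237.5,181.5),34),ray(t,(306.75,171.5),34)
print("stand",fl,fr,bl,br,np.mean([fl,fr,bl,br],0), np.hypot(*(fl-fr)[:2]),np.hypot(*(fl-bl)[:2]))
d=fl-fr; print("yaw front",np.arctan2(-d[0],d[1]),"back",np.arctan2(-(bl-br)[0],(bl-br)[1]), "side", np.arctan2((bl-fl)[1],(bl-fl)[0]),np.arctan2((br-fr)[1],(br-fr)[0]))
r=models.regions_of("top","jar")[0]; print("jar",fitcyl([(t,r["pixels"].astype(float))],ray(t,r["point"],58)[:2],24,10,58), ray(t,(275.6,191.5),58))
tr=models.regions_of("top","tray")[0]["pixels"].astype(np.uint8)
q=cv2.boxPoints(cv2.minAreaRect(np.argwhere(tr)[:,::-1].astype(np.float32))); w=[ray(t,p,20).round() for p in q]; print("tray",q.tolist(),w,np.mean(w,0))
# pan: from picture
for uv in [(391,256),(440,256),(415,231),(415,279)]: print("pan",ray(t,uv,60).round(1))
print("flask",ray(t,(281,277),116), "mortar",ray(t,(377,144),48))
E
```

```text
sq [542.8  44.6] 172.0 409.0 both (array([545.5,  43.6]), np.float64(0.616)) top (array([541.8,  42.2]), np.float64(0.385)) side (array([546.5,  42.7]), np.float64(0.227))
rd [554.4 -33.1] 198.0 365.0 both (array([558. , -34.5]), np.float64(0.538)) top (array([556. , -35.3]), np.float64(0.302)) side (array([558.9, -35.9]), np.float64(0.228))
pink (array([ 557.8, -153.7]), np.float64(0.364))
purple (array([ 454.5, -151.7]), np.float64(0.27))
stand [481.07583269  83.82609046  10.        ] [505.0663705  -91.46177622  10.        ] [644.28208267 103.91478783  34.        ] [666.66618976 -70.08928776  34.        ] [574.2726189    6.54745358  22.        ] 176.9219661649614 164.43793903725756
yaw front 0.13601856991208425 back 0.12793863393430277 side 0.12247176668252764 0.13149251991893307
jar (array([612.2,  10.6]), np.float64(0.167)) [612.02662994   9.3056111   58.        ]
tray [[120.77597045898438, 286.9776916503906], [143.553466796875, 194.34922790527344], [206.686767578125, 209.87380981445312], [183.90927124023438, 302.50225830078125]] [array([390., 391.,  20.]), array([619., 343.,  20.]), array([576., 183.,  20.]), array([350., 237.,  20.])] [483.75 288.5   20.  ]
pan [ 451.  -260.3   60. ]
pan [ 448.8 -376.1   60. ]
pan [ 509.2 -321.4   60. ]
pan [ 396.4 -313.1   60. ]
flask [407.76925346   1.62204651 116.        ] mortar [ 730.33582916 -246.67418494   48.        ]
```

Look-alikes for the round bottle in the top view: amber on the stand (296,213), pink (344,212), pink (278,137), purple (346,256), and two amber bottles at the back (366,101) and (406,90). I choose the amber one on the round mat at (296,213). The crop confirms amber glass with a paper label, standing on the black disc. The square bottle (261,216) and jar (276,192) have no rivals. I move the square bottle first, since it is next to the tray.

```bash
cat > go.py <<'E'
import sys,numpy as np
from cell import manip
from scipy.spatial.transform import Rotation as R
s=manip.read_state()
x,y,z,yaw=map(float,sys.argv[1:5])
M=R.from_euler("xyz",s["eef_rot"])
d=M.inv().apply(np.array([x,y,z])-s["eef_pos"])
cy=M.as_euler("xyz")[2]
print("t",round(float(s["clock"]),2),"pos",s["eef_pos"].round(1),"rot",s["eef_rot"].round(3),"F",s["wrist_force"].round(1),"gap",round(float(s["finger_gap"]),1))
print("shift cm",(d/10).round(2),"turn",round(float((cy-yaw+np.pi)%(2*np.pi)-np.pi),3))
E
python3 -m pendant '[[[53.4,-43.2,-2,0.167],[53.4,-43.2,-2,0.167],[53.4,-43.2,-2,0.167],[53.4,-43.2,-2,0.167],[53.4,-43.2,-2,0.167]]]' 0.25 20
python3 go.py 545 43 233 0.13
```

```text
clock: 1.85
eef_pos: [301.2, -317.3, 221.0]
eef_rot: [3.141, -0.0, 0.129]
wrist_force: [1.6, -0.6, -0.4]
finger_gap: 59.4
t 1.85 pos [ 301.2 -317.3  221. ] rot [ 3.141 -0.     0.129] F [ 1.6 -0.6 -0.4] gap 59.4
shift cm [ 28.82 -32.58  -1.21] turn -0.001
```

```bash
python3 -m pendant '[[[28.8,-32.6,-1,0],[28.8,-32.6,-1,0],[28.8,-32.6,-1,0],[28.8,-32.6,-1,0],[28.8,-32.6,-1,0]]]'
python3 go.py 545 43 233 0.13
```

```text
clock: 2.35
eef_pos: [441.2, -109.9, 226.8]
eef_rot: [3.141, -0.001, 0.13]
wrist_force: [-0.3, -1.0, 0.9]
finger_gap: 58.8
t 2.35 pos [ 441.2 -109.9  226.8] rot [ 3.141e+00 -1.000e-03  1.300e-01] F [-0.3 -1.   0.9] gap 58.8
shift cm [ 12.27 -13.82  -0.61] turn -0.0
```

```bash
python3 -m pendant '[[[12.3,-13.8,-0.6,0],[12.3,-13.8,-0.6,0],[12.3,-13.8,-0.6,0],[12.3,-13.8,-0.6,0],[12.3,-13.8,-0.6,0]]]'
python3 go.py 545 43 134 0.13
python3 - <<'E'
from h import *
shot("wrist","w1"); shot("top","t1")
E
```

```text
clock: 2.85
eef_pos: [545.7, 44.0, 232.0]
eef_rot: [-3.141, 0.0, 0.133]
wrist_force: [0.1, 0.4, 0.0]
finger_gap: 58.7
t 2.85 pos [545.7  44.  232. ] rot [-3.141  0.     0.133] F [0.1 0.4 0. ] gap 58.7
shift cm [-0.08  0.1   9.8 ] turn 0.003
```

View pics/w1.png

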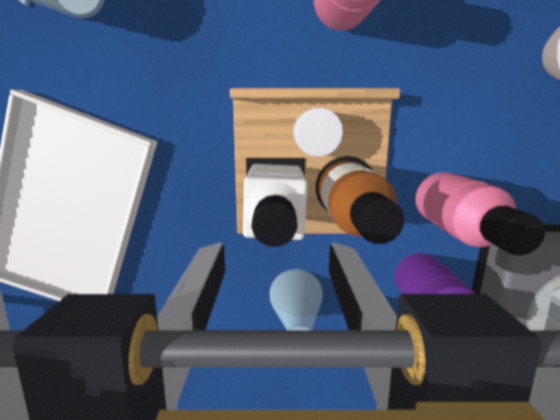

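The wrist view shows the square bottle's cap at (274,220), midway between the fingers, and the stand level in the picture, so the yaw is right. I'll check the position from the cap before going down.

```bash
python3 - <<'E'
from h import *
w=shot("wrist")
for nm,uv in[("sq",(275,212)),("rd",(377,215))]:
    m=dark(w,uv); print(nm,m.sum(),fitcyl([(w,m)],ray(w,uv,158)[:2],18,126,158))
for uv in [(232,97),(398,97)]: print(ray(w,uv,34))
print("jar",ray(w,(318.5,131.5),58))
E
python3 -m pendant '[[[0,0,4,0],[0,0,8,0],[0,0,9.8,0],[0,0,9.8,0],[0,0,9.8,0]]]'
python3 go.py 545 43 134 0.13
```

```text
sq 1742.0 (array([546.5,  44.3]), np.float64(0.198))
rd 2001.0 (array([558.1, -32.7]), np.float64(0.163))
[636.40212929  98.82513508  34.        ]
[658.73714376 -70.21068908  34.        ]
jar [614.32482275   8.10081266  58.        ]
clock: 3.5
eef_pos: [544.7, 40.1, 135.6]
eef_rot: [3.141, -0.001, 0.129]
wrist_force: [0.4, 0.7, 0.0]
finger_gap: 58.5
t 3.5 pos [544.7  40.1 135.6] rot [ 3.141e+00 -1.000e-03  1.290e-01] F [0.4 0.7 0. ] gap 58.5
shift cm [ 0.07 -0.28  0.16] turn -0.001
```

```bash
python3 -m pendant '[[[0,0,0,0],[0,0,0,0]]]'
python3 go.py 546 43.5 134 0.13
```

```text
clock: 3.7
eef_pos: [545.0, 40.7, 135.8]
eef_rot: [3.141, -0.002, 0.13]
wrist_force: [-0.1, -0.4, 0.1]
finger_gap: 58.7
t 3.7 pos [545.   40.7 135.8] rot [ 3.141e+00 -2.000e-03  1.300e-01] F [-0.1 -0.4  0.1] gap 58.7
shift cm [ 0.14 -0.27  0.18] turn -0.0
```

```bash
python3 -m pendant '[[[0.1,-0.3,0.2,0],[0.1,-0.3,0.2,0]]]'
python3 -m pendant '[[[0,0,0,0],[0,0,0,0],[0,0,0,0],[0,0,0,0]]]' -0.6 25
python3 go.py 546 43.5 134 0.13
```

```text
clock: 3.9
eef_pos: [545.2, 44.3, 132.6]
eef_rot: [-3.142, -0.0, 0.13]
wrist_force: [-0.8, 0.6, 0.1]
finger_gap: 58.8
clock: 4.3
eef_pos: [545.1, 44.0, 132.4]
eef_rot: [-3.142, 0.0, 0.13]
wrist_force: [-0.3, 1.2, 0.6]
finger_gap: 34.9
t 4.3 pos [545.1  44.  132.4] rot [-3.142  0.     0.13 ] F [-0.3  1.2  0.6] gap 34.9
shift cm [ 0.09  0.06 -0.16] turn -0.0
```

```bash
python3 -m pendant '[[[0,0,-1,0],[0,0,-3,0],[0,0,-6,0],[0,0,-8,0],[0,0,-8,0]]]'
python3 go.py 533 276 210 0.13
```

```text
clock: 4.8
eef_pos: [546.0, 44.0, 215.5]
eef_rot: [3.141, -0.005, 0.13]
wrist_force: [-0.0, 0.7, -3.2]
finger_gap: 35.0
t 4.8 pos [546.   44.  215.5] rot [ 3.141 -0.005  0.13 ] F [-0.   0.7 -3.2] gap 35.0
shift cm [  1.71 -23.18   0.55] turn -0.0
```

Lifted (−3.2 N, the gap held). Carrying it to the tray.

```bash
python3 -m pendant '[[[0.2,-3,0.5,0],[0.6,-7,0.5,0],[1,-11,0.5,0],[1.3,-15,0.5,0],[1.7,-19,0.5,0]]]'
python3 -m pendant '[[[0,-3,0,0],[0,-4.2,0,0],[0,-4.2,0,0],[0,-4.2,0,0]]]'
python3 go.py 533 276 126 0.13
python3 - <<'E'
from h import *
shot("side","s2"); shot("top","t2")
E
```

```text
clock: 5.3
eef_pos: [536.6, 236.0, 206.2]
eef_rot: [3.141, 0.002, 0.13]
wrist_force: [0.7, -1.3, -2.7]
finger_gap: 35.2
clock: 5.7
eef_pos: [532.0, 275.3, 206.9]
eef_rot: [3.141, 0.001, 0.129]
wrist_force: [-1.2, -1.0, -3.1]
finger_gap: 35.4
t 5.7 pos [532.  275.3 206.9] rot [3.141e+00 1.000e-03 1.290e-01] F [-1.2 -1.  -3.1] gap 35.4
shift cm [ 0.12 -0.06  8.09] turn -0.001
```

View pics/s2.png

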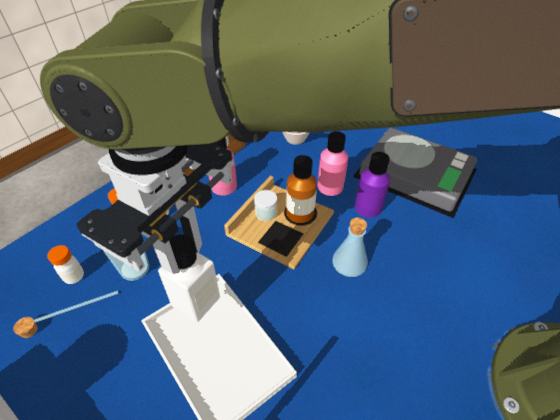

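The side view shows the square bottle upright over the tray's far end, around (190,290). The bare square mat is at (280,238). Lowering it.

```bash
python3 -m pendant '[[[0,0,3,0],[0,0,6,0],[0,0,7.2,0],[0,0,7.8,0],[0,0,7.8,0]]]'
python3 go.py 533 276 124.4 0.13
```

```text
clock: 6.3
eef_pos: [532.2, 275.9, 129.8]
eef_rot: [-3.142, -0.0, 0.129]
wrist_force: [0.6, 0.1, -2.8]
finger_gap: 35.1
t 6.3 pos [532.2 275.9 129.8] rot [-3.142 -0.     0.129] F [ 0.6  0.1 -2.8] gap 35.1
shift cm [0.08 0.   0.54] turn -0.001
```

```bash
python3 -m pendant '[[[0,0,0.2,0],[0,0,0.4,0],[0,0,0.5,0],[0,0,0.5,0],[0,0,0.5,0]]]'
python3 go.py 533 276 124.4 0.13
```

```text
clock: 6.8
eef_pos: [532.0, 276.3, 124.7]
eef_rot: [-3.142, -0.0, 0.13]
wrist_force: [-0.7, -0.1, -2.1]
finger_gap: 35.8
t 6.8 pos [532.  276.3 124.7] rot [-3.142 -0.     0.13 ] F [-0.7 -0.1 -2.1] gap 35.8
shift cm [0.1  0.04 0.03] turn -0.0
```

```bash
python3 -m pendant '[[[0,0,0.1,0],[0,0,0.1,0]]]'
python3 -m pendant '[[[0,0,0.1,0],[0,0,0.1,0],[0,0,0.1,0]]]' 0.25
python3 -m pendant '[[[0,0,-2,0],[0,0,-6,0],[0,0,-10,0],[0,0,-10,0]]]'
python3 go.py 557 -34.5 233 0.13
```

```text
clock: 7.0
eef_pos: [532.3, 276.5, 124.4]
eef_rot: [-3.141, -0.001, 0.13]
wrist_force: [-2.0, -0.0, 4.8]
finger_gap: 35.2
clock: 7.3
eef_pos: [531.9, 276.2, 122.3]
eef_rot: [3.141, 0.0, 0.13]
wrist_force: [0.2, -0.3, -0.8]
finger_gap: 55.7
clock: 7.7
eef_pos: [533.5, 276.9, 228.2]
eef_rot: [-3.139, -0.008, 0.13]
wrist_force: [0.7, -0.0, -0.1]
finger_gap: 58.7
t 7.7 pos [533.5 276.9 228.2] rot [-3.139 -0.008  0.13 ] F [ 0.7 -0.  -0.1] gap 58.7
shift cm [-1.69 31.18 -0.57] turn -0.0
```

```bash
python3 -m pendant '[[[-0.4,5,-0.5,0],[-0.7,10,-0.5,0],[-1,15,-0.5,0],[-1.3,20,-0.5,0],[-1.6,25,-0.5,0]]]'
python3 -m pendant '[[[-0.1,3,0,0],[-0.1,5.5,0,0],[-0.1,6.2,0,0],[-0.1,6.2,0,0],[-0.1,6.2,0,0]]]'
python3 go.py 557 -34.5 233 0.13
python3 - <<'E'
from h import *
w=shot("wrist","w3");s=shot("side","s3")
uv=(275,212)
m=dark(w,uv); print(m.sum(),fitcyl([(w,m)],ray(w,uv,158)[:2],18,126,158))
E
```

```text
clock: 8.2
eef_pos: [548.0, 25.1, 227.0]
eef_rot: [-3.142, 0.0, 0.13]
wrist_force: [1.0, 0.2, 0.5]
finger_gap: 58.8
clock: 8.7
eef_pos: [555.3, -33.7, 227.2]
eef_rot: [-3.141, 0.0, 0.13]
wrist_force: [-0.4, -0.4, 0.4]
finger_gap: 58.9
t 8.7 pos [555.3 -33.7 227.2] rot [-3.141  0.     0.13 ] F [-0.4 -0.4  0.4] gap 58.9
shift cm [ 0.16  0.1  -0.58] turn 0.0
1843.0 (array([559.4, -33.7]), np.float64(0.182))
```

View pics/w3.png

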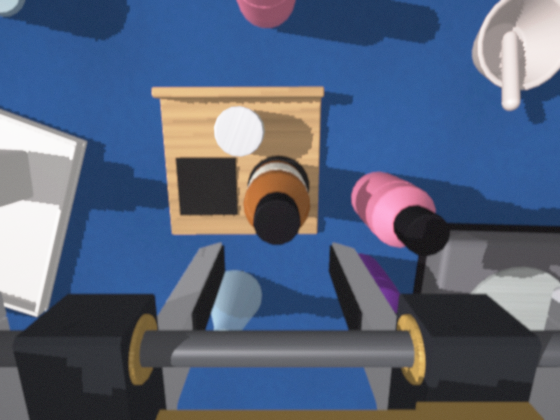

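View pics/s3.png

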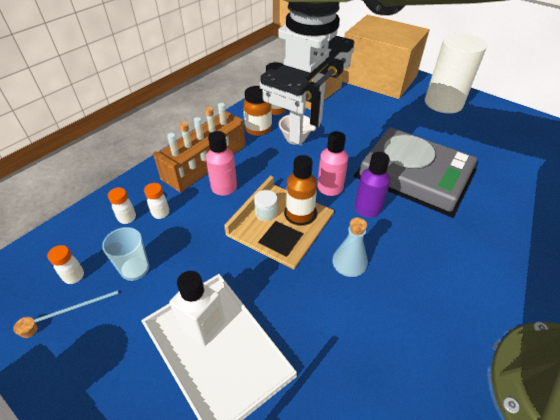

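The square bottle stands in the tray (side view 205,315). The round bottle's cap at (277,218) in the wrist view lies midway between the fingers. Descending.

```bash
python3 -m pendant '[[[0.2,0,4,0],[0.2,0,8,0],[0.2,0,9.2,0],[0.2,0,9.2,0],[0.2,0,9.2,0]]]'
python3 go.py 558 -34 133 0.13
```

```text
clock: 9.3
eef_pos: [558.2, -34.1, 137.3]
eef_rot: [3.141, -0.002, 0.13]
wrist_force: [-0.3, 0.7, 0.0]
finger_gap: 59.0
t 9.3 pos [558.2 -34.1 137.3] rot [ 3.141e+00 -2.000e-03  1.300e-01] F [-0.3  0.7  0. ] gap 59.0
shift cm [-0.02 -0.01  0.43] turn 0.0
```

```bash
python3 -m pendant '[[[0,0,0.3,0],[0,0,0.3,0],[0,0,0.3,0]]]'
python3 go.py 558 -34 133 0.13
python3 -m pendant '[[[0,0,0,0],[0,0,0,0],[0,0,0,0],[0,0,0,0]]]' -0.6 25
python3 go.py 558 -34 133 0.13
```

```text
clock: 9.6
eef_pos: [557.6, -34.4, 133.2]
eef_rot: [3.141, -0.001, 0.13]
wrist_force: [-0.8, -0.9, 1.0]
finger_gap: 58.7
t 9.6 pos [557.6 -34.4 133.2] rot [ 3.141e+00 -1.000e-03  1.300e-01] F [-0.8 -0.9  1. ] gap 58.7
shift cm [ 0.04 -0.03  0.02] turn -0.0
clock: 10.0
eef_pos: [557.4, -34.3, 132.5]
eef_rot: [-3.142, 0.0, 0.13]
wrist_force: [-0.1, 0.4, 0.0]
finger_gap: 35.1
t 10.0 pos [557.4 -34.3 132.5] rot [-3.142  0.     0.13 ] F [-0.1  0.4  0. ] gap 35.1
shift cm [ 0.07 -0.02 -0.05] turn -0.0
```

```bash
python3 -m pendant '[[[0,0,-1,0],[0,0,-3,0],[0,0,-6,0],[0,0,-8,0],[0,0,-8,0]]]'
python3 go.py 437 298 210 0.13
```

```text
clock: 10.5
eef_pos: [558.3, -34.4, 215.5]
eef_rot: [3.14, -0.005, 0.13]
wrist_force: [-0.0, -0.2, -2.8]
finger_gap: 35.6
t 10.5 pos [558.3 -34.4 215.5] rot [ 3.14  -0.005  0.13 ] F [-0.  -0.2 -2.8] gap 35.6
shift cm [ -7.73 -34.53   0.48] turn -0.0
```

```bash
python3 -m pendant '[[[-0.7,-3,0.2,0],[-1.6,-7,0.3,0],[-2.6,-11.5,0.3,0],[-3.6,-16,0.3,0],[-4.6,-20.5,0.3,0]]]'
python3 -m pendant '[[[-1,-4.5,0,0],[-2,-9,0,0],[-2.8,-12.5,0,0],[-3.1,-14,0,0],[-3.1,-14,0,0]]]'
python3 -m pendant '[[[0,0,0,0],[0,0,0,0]]]'
python3 go.py 437 298 126 0.13
```

```text
clock: 11.0
eef_pos: [483.9, 164.4, 208.4]
eef_rot: [3.141, 0.002, 0.129]
wrist_force: [1.3, -0.2, -2.6]
finger_gap: 35.7
clock: 11.5
eef_pos: [435.5, 298.9, 208.4]
eef_rot: [3.141, 0.001, 0.132]
wrist_force: [-0.3, 0.3, -3.0]
finger_gap: 35.4
clock: 11.7
eef_pos: [436.9, 296.7, 209.2]
eef_rot: [3.141, 0.0, 0.128]
wrist_force: [-0.0, -0.1, -3.2]
finger_gap: 35.2
t 11.7 pos [436.9 296.7 209.2] rot [3.141 0.    0.128] F [-0.  -0.1 -3.2] gap 35.2
shift cm [ 0.03 -0.13  8.32] turn -0.002
```

```bash
python3 -m pendant '[[[0,0,3,0],[0,0,6,0],[0,0,7.6,0],[0,0,8,0],[0,0,8,0]]]'
python3 -m pendant '[[[0,0,0,0],[0,0,0,0]]]'
python3 go.py 437 298 124.4 0.13
```

```text
clock: 12.2
eef_pos: [436.8, 297.2, 129.5]
eef_rot: [3.141, 0.0, 0.129]
wrist_force: [0.0, 0.1, -2.6]
finger_gap: 35.5
clock: 12.4
eef_pos: [436.9, 297.9, 130.5]
eef_rot: [-3.141, -0.002, 0.13]
wrist_force: [0.6, 0.5, -3.0]
finger_gap: 35.5
t 12.4 pos [436.9 297.9 130.5] rot [-3.141e+00 -2.000e-03  1.300e-01] F [ 0.6  0.5 -3. ] gap 35.5
shift cm [ 0.01 -0.01  0.61] turn -0.0
```

```bash
python3 -m pendant '[[[0,0,0.2,0],[0,0,0.4,0],[0,0,0.6,0],[0,0,0.6,0],[0,0,0.6,0]]]'
python3 go.py 437 298 124.4 0.13
```

```text
clock: 12.9
eef_pos: [436.7, 298.2, 124.4]
eef_rot: [-3.141, -0.001, 0.13]
wrist_force: [-1.1, -0.2, 6.6]
finger_gap: 35.2
t 12.9 pos [436.7 298.2 124.4] rot [-3.141e+00 -1.000e-03  1.300e-01] F [-1.1 -0.2  6.6] gap 35.2
shift cm [0.02 0.02 0.  ] turn -0.0
```

```bash
python3 -m pendant '[[[0,0,0,0],[0,0,0,0],[0,0,0,0]]]' 0.25
python3 -m pendant '[[[0,0,-2,0],[0,0,-6,0],[0,0,-10,0],[0,0,-10,0]]]'
python3 go.py 600 10 220 0.13
```

```text
clock: 13.2
eef_pos: [436.4, 297.8, 123.4]
eef_rot: [3.142, -0.0, 0.13]
wrist_force: [-0.3, 0.1, 0.4]
finger_gap: 55.8
clock: 13.6
eef_pos: [437.9, 298.7, 228.6]
eef_rot: [-3.138, -0.008, 0.13]
wrist_force: [0.3, -0.6, -0.8]
finger_gap: 59.1
t 13.6 pos [437.9 298.7 228.6] rot [-3.138 -0.008  0.13 ] F [ 0.3 -0.6 -0.8] gap 59.1
shift cm [12.33 30.73  0.86] turn -0.0
```

```bash
python3 -m pendant '[[[1.8,4.6,0.5,0],[3.6,9.2,0.5,0],[5.4,13.8,0.5,0],[7.2,18.4,0.5,0],[9,23,0.5,0]]]' 0.55
python3 -m pendant '[[[1.8,4,0,0],[3.2,7.3,0,0],[3.3,7.7,0,0],[3.3,7.7,0,0],[3.3,7.7,0,0]]]'
python3 go.py 612 10 60 0.13
python3 - <<'E'
from h import *
w=shot("wrist","w4");t=shot("side","s4")
r=models.regions_of("wrist","jar")
for q in r[:2]: print(q["score"],q["point"],fitcyl([(w,q["pixels"].astype(float))],np.array([612,10.]),24,10,58))
E
```

```text
clock: 14.1
eef_pos: [555.9, 79.5, 217.9]
eef_rot: [-3.142, 0.0, 0.13]
wrist_force: [1.0, 0.1, -0.1]
finger_gap: 72.6
clock: 14.6
eef_pos: [597.6, 10.2, 218.2]
eef_rot: [-3.141, 0.0, 0.13]
wrist_force: [0.5, -0.4, -0.5]
finger_gap: 73.2
t 14.6 pos [597.6  10.2 218.2] rot [-3.141  0.     0.13 ] F [ 0.5 -0.4 -0.5] gap 73.2
shift cm [ 1.43  0.21 15.82] turn 0.0
0.85 [279.3, 178.1] (array([616.2,  11.2]), np.float64(0.094))
```

View pics/w4.png

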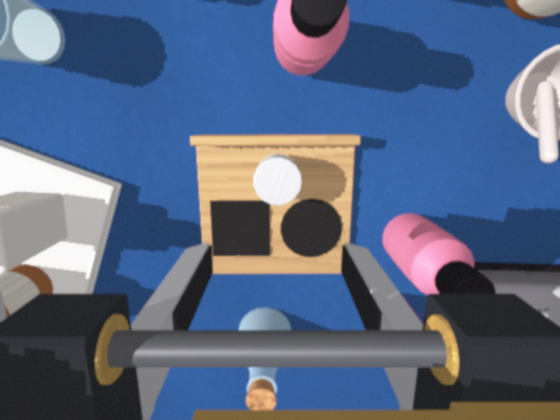

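View pics/s4.png

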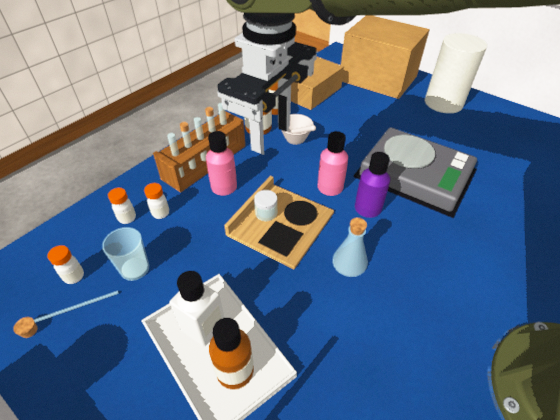

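Both bottles stand upright in the tray (side view, square at 200,310 and round at 232,355). The jar's lid is at (277,180) in the wrist view, clear all round. The bare mats are both visible, so I'll measure them now, along with the pan.

Run:
```python
from h import *
def box(x,y,a,h,z0,z1):
    c,s=np.cos(a),np.sin(a); return np.array([[x+c*i*h-s*j*h,y+s*i*h+c*j*h,z] for i in(-1,1) for j in(-1,1) for z in(z0,z1)])
for n,ur,us in [("wrist",(311,228),(240,228)),("side",(301,212),(282,238)),("top",None,None)]:
    c=shot(n,n+"5")
    if ur is None:
        ur=proj(c,[[557,-36,13]])[0];us=proj(c,[[545,44,13]])[0]
    m=dark(c,ur);
    if m is not None: print(n,"rmat",m.sum(),fitcyl([(c,m)],ray(c,ur,13)[:2],36,10,13))
    m=dark(c,us)
    if m is not None:
        f=lambda p:np.abs(hullmask(c,box(p[0],p[1],p[2]/100,34,10,13))-m).sum()/m.sum()
        x0=np.array([*ray(c,us,13)[:2],13.]); r=minimize(f,x0,method="Nelder-Mead",options=dict(initial_simplex=[x0,x0+[8,0,0],x0+[0,8,0],x0+[0,0,8]]))
        print(n,"smat",m.sum(),r.x.round(1),round(r.fun,3))
    for q in models.regions_of(n,"jar")[:1]: print(n,"jar",q["score"],fitcyl([(c,q["pixels"].astype(float))],np.array([612,10.]),24,10,58))
```

```text
wrist rmat 2502.0 (array([555.7, -36. ]), np.float64(0.174))
wrist smat 2849.0 [544.6  44.8  12.7] 0.217
side rmat 598.0 (array([558.4, -38.4]), np.float64(0.184))
side smat 817.0 [548.4  45.   11.2] 0.21
side jar 0.69 (array([615.4,  10.5]), np.float64(0.107))
```

View pics/top5.png

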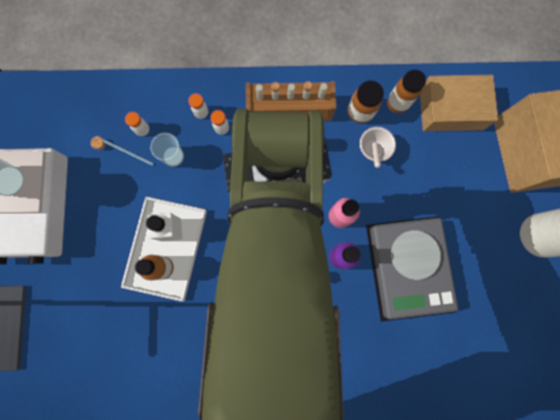

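```bash
python3 -m pendant '[[[1.6,0.2,3,0],[1.6,0.2,7.5,0],[1.6,0.2,12,0],[1.6,0.2,13,0],[1.6,0.2,13,0]]]'
python3 -m pendant '[[[0,0,0,0],[0,0,0,0]]]'
python3 go.py 614 10.6 31 0.13
```

```text
clock: 15.55
eef_pos: [613.8, 9.4, 87.9]
eef_rot: [-3.141, 0.002, 0.13]
wrist_force: [0.4, 0.0, 1.0]
finger_gap: 72.9
clock: 15.75
eef_pos: [615.3, 9.4, 91.0]
eef_rot: [3.141, -0.004, 0.13]
wrist_force: [-0.3, -0.3, 0.0]
finger_gap: 72.7
t 15.75 pos [615.3   9.4  91. ] rot [ 3.141 -0.004  0.13 ] F [-0.3 -0.3  0. ] gap 72.7
shift cm [-0.14 -0.14  6.  ] turn -0.0
```

```bash
python3 - <<'E'
from h import *
w=shot("wrist","w6")
E
python3 -m pendant '[[[0,-0.1,2,0],[0,-0.1,4,0],[0,-0.1,5.5,0],[0,-0.1,5.8,0],[0,-0.1,5.8,0]]]'
python3 -m pendant '[[[0,0,0,0],[0,0,0,0]]]'
python3 go.py 614 10.6 31 0.13
```

```text
clock: 16.3
eef_pos: [614.3, 10.4, 30.8]
eef_rot: [3.142, -0.0, 0.13]
wrist_force: [0.4, 0.6, 1.4]
finger_gap: 72.6
clock: 16.5
eef_pos: [614.6, 10.4, 31.5]
eef_rot: [3.141, -0.002, 0.13]
wrist_force: [0.0, 0.7, 0.8]
finger_gap: 73.1
t 16.5 pos [614.6  10.4  31.5] rot [ 3.141e+00 -2.000e-03  1.300e-01] F [0.  0.7 0.8] gap 73.1
shift cm [-0.06 -0.03  0.05] turn -0.0
```

View pics/w6.png

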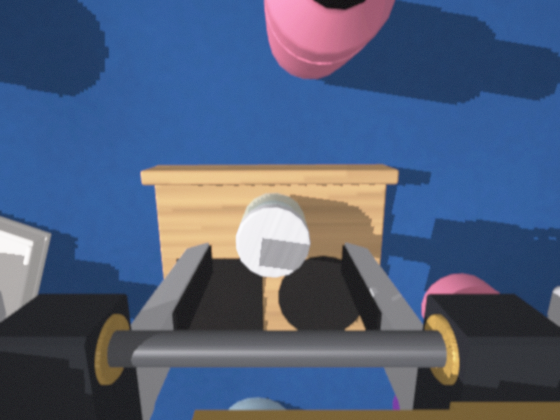

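The jar's lid (273,238) is between the fingers, with room on both sides. Gripping it.

```bash
python3 -m pendant '[[[0,0,0,0],[0,0,0,0],[0,0,0,0],[0,0,0,0]]]' -0.4 20
python3 go.py 614 10.6 31 0.13
python3 -m pendant '[[[0,0,-1,0],[0,0,-4,0],[0,0,-8.5,0],[0,0,-13,0],[0,0,-17.5,0]]]'
python3 -m pendant '[[[0,0,-1.5,0],[0,0,-1.5,0]]]'
python3 go.py 451 -318 223 0.13
```

```text
clock: 16.9
eef_pos: [614.1, 10.5, 30.6]
eef_rot: [-3.142, -0.0, 0.13]
wrist_force: [-1.2, 0.4, 1.3]
finger_gap: 47.5
t 16.9 pos [614.1  10.5  30.6] rot [-3.142 -0.     0.13 ] F [-1.2  0.4  1.3] gap 47.5
shift cm [-0.01 -0.02 -0.04] turn -0.0
clock: 17.4
eef_pos: [613.6, 10.4, 207.9]
eef_rot: [3.142, -0.0, 0.13]
wrist_force: [0.0, -0.6, -1.4]
finger_gap: 47.4
clock: 17.6
eef_pos: [614.8, 10.4, 223.7]
eef_rot: [3.141, -0.005, 0.13]
wrist_force: [-0.0, -0.3, -1.6]
finger_gap: 47.7
t 17.6 pos [614.8  10.4 223.7] rot [ 3.141 -0.005  0.13 ] F [-0.  -0.3 -1.6] gap 47.7
shift cm [-20.49  30.44  -0.  ] turn -0.0
```

```bash
python3 -m pendant '[[[-2.5,3.7,0,0],[-5,7.4,0,0],[-7.5,11.2,0,0],[-10,14.9,0,0],[-12.5,18.6,0,0]]]'
python3 -m pendant '[[[-2.5,3.7,0,0],[-5,7.4,0,0],[-7.5,11.2,0,0],[-7.9,11.8,0,0],[-7.9,11.8,0,0]]]'
python3 go.py 451 -318 150 0.13
python3 - <<'E'
from h import *
a=cv2.imread("pics/top5.png")[205:330,350:470]
cv2.imwrite("pics/top5c.png",cv2.resize(a,None,fx=4.6,fy=4.6,interpolation=cv2.INTER_CUBIC))
shot("wrist","w7");shot("side","s7")
a=cv2.imread("pics/side5.png")[115:225,340:490]
cv2.imwrite("pics/side5c.png",cv2.resize(a,None,fx=5,fy=5,interpolation=cv2.INTER_CUBIC))
E
```

```text
clock: 18.1
eef_pos: [512.6, -191.4, 219.0]
eef_rot: [-3.14, 0.002, 0.13]
wrist_force: [0.4, -0.9, -2.1]
finger_gap: 47.8
clock: 18.6
eef_pos: [450.2, -318.0, 219.1]
eef_rot: [-3.14, 0.002, 0.128]
wrist_force: [0.3, 0.3, -1.0]
finger_gap: 48.0
t 18.6 pos [ 450.2 -318.   219.1] rot [-3.14e+00  2.00e-03  1.28e-01] F [ 0.3  0.3 -1. ] gap 48.0
shift cm [0.09 0.02 6.91] turn -0.002
```

View pics/top5c.png

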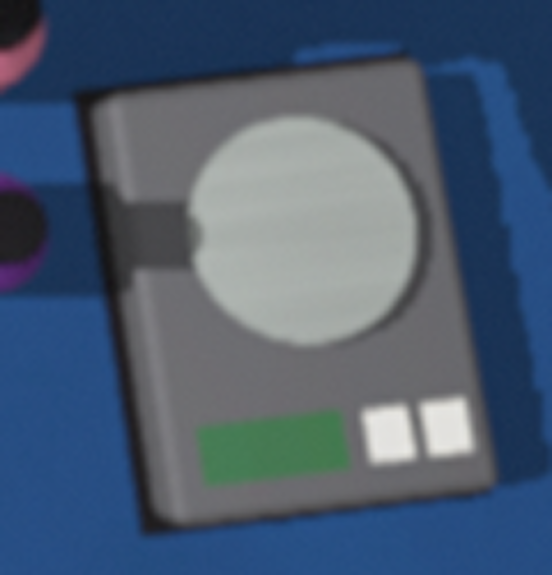

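View pics/w7.png

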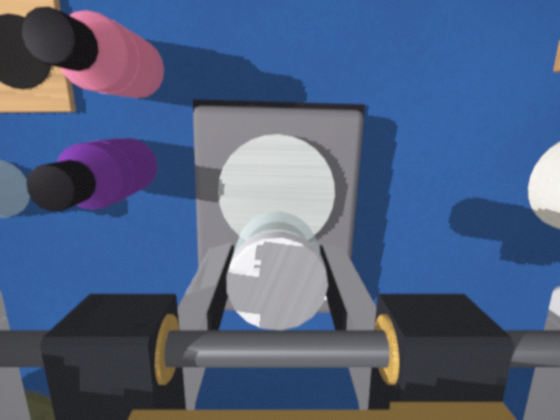

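View pics/side5c.png

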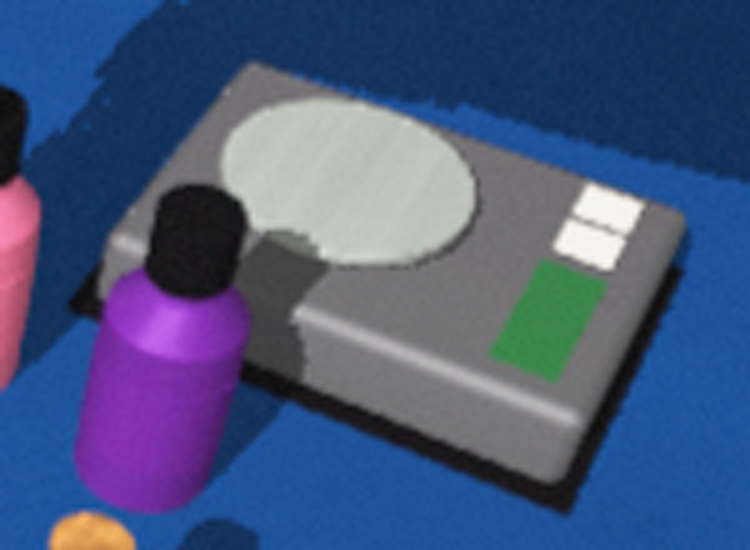

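Run:
```python
from h import *
t=shot("top");w=shot("wrist");s=shot("side")
print(ray(t,(415.5,254.7),60),ray(w,(277,191.5),60),ray(s,(409.2,151),60))
for n,c,uv in [("t",t,(415.5,254.7)),("w",w,(277,191.5)),("s",s,(409.2,151))]:
    x=ray(c,uv,60); p=proj(c,cyl(x[0],x[1],58,60,60)); print(n,p.min(0).round(1),p.max(0).round(1))
```

```text
[ 452.97992181 -318.43473459   60.        ] [ 459.37893137 -316.20625554   60.        ] [ 451.89943527 -311.65029144   60.        ]
t [391.  230.3] [440.  279.6]
w [218.4 131.2] [335.7 246.6]
s [383.9 135.8] [435.  167.6]
```

```bash
python3 -m pendant '[[[0.4,-0.2,3,0],[0.4,-0.2,7,0],[0.4,-0.2,10.5,0],[0.4,-0.2,12,0],[0.4,-0.2,12,0]]]'
python3 -m pendant '[[[0,0,0,0],[0,0,0,0]]]'
python3 go.py 453.5 -315.5 80.6 0.13
```

```text
clock: 19.35
eef_pos: [454.4, -313.5, 98.3]
eef_rot: [-3.139, 0.003, 0.131]
wrist_force: [-0.5, 0.8, -0.7]
finger_gap: 47.9
clock: 19.55
eef_pos: [455.6, -315.1, 101.9]
eef_rot: [3.14, -0.002, 0.13]
wrist_force: [-0.3, 0.5, -0.8]
finger_gap: 47.9
t 19.55 pos [ 455.6 -315.1  101.9] rot [ 3.14e+00 -2.00e-03  1.30e-01] F [-0.3  0.5 -0.8] gap 47.9
shift cm [-0.22  0.01  2.13] turn 0.0
```

```bash
python3 -m pendant '[[[-0.1,0,0.4,0],[-0.1,0,0.8,0],[-0.1,0,1.2,0],[-0.1,0,1.5,0],[-0.1,0,1.6,0]]]'
python3 -m pendant '[[[0,0,0.1,0],[0,0,0.2,0],[0,0,0.2,0],[0,0,0.2,0]]]'
python3 go.py 453.5 -315.5 80.6 0.13
```

```text
clock: 20.05
eef_pos: [453.7, -315.0, 84.0]
eef_rot: [-3.141, 0.0, 0.13]
wrist_force: [-0.1, -0.4, -2.4]
finger_gap: 48.0
clock: 20.45
eef_pos: [453.9, -315.1, 82.5]
eef_rot: [3.142, -0.0, 0.13]
wrist_force: [-0.0, 0.5, -1.9]
finger_gap: 48.0
t 20.45 pos [ 453.9 -315.1   82.5] rot [ 3.142 -0.     0.13 ] F [-0.   0.5 -1.9] gap 48.0
shift cm [-0.04  0.03  0.19] turn -0.0
```

```bash
python3 - <<'E'
from h import *
shot("side","s8");
a=cv2.imread("pics/s8.png")[100:225,340:490]
cv2.imwrite("pics/s8c.png",cv2.resize(a,None,fx=4,fy=4,interpolation=cv2.INTER_CUBIC))
E
python3 -m pendant '[[[0,0,0.1,0],[0,0,0.1,0],[0,0,0.1,0]]]'
python3 -m pendant '[[[0,0,0.05,0],[0,0,0.1,0],[0,0,0.1,0]]]'
python3 go.py 453.5 -315.5 80.6 0.13
```

```text
clock: 20.8
eef_pos: [453.8, -315.1, 81.4]
eef_rot: [-3.142, 0.0, 0.13]
wrist_force: [-0.0, 0.8, -1.7]
finger_gap: 47.5
clock: 21.1
eef_pos: [453.9, -315.1, 80.6]
eef_rot: [3.142, -0.0, 0.13]
wrist_force: [-0.2, 0.9, 0.4]
finger_gap: 48.2
t 21.1 pos [ 453.9 -315.1   80.6] rot [ 3.142 -0.     0.13 ] F [-0.2  0.9  0.4] gap 48.2
shift cm [-0.04  0.04 -0.  ] turn -0.0
```

View pics/s8c.png

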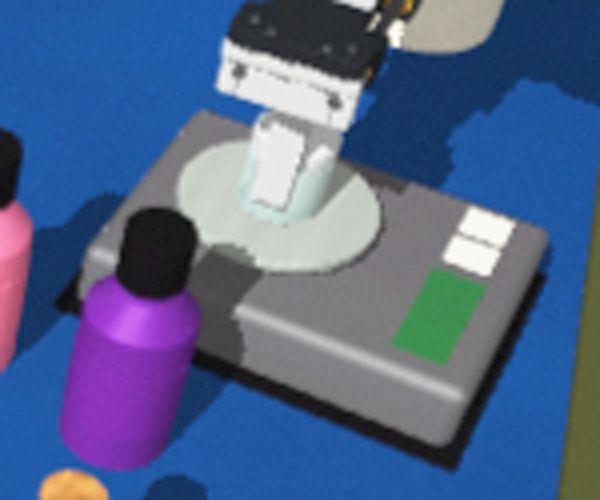

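The jar is touching the pan (wrist force moved from −1.9 to about 0). Its base at crop (288,205) is close to the pan's centre (279,205). Releasing gently.

```bash
python3 -m pendant '[[[0,0,0.05,0],[0,0,0.05,0]]]'
python3 -m pendant '[[[0,0,0,0],[0,0,0,0],[0,0,0,0]]]' 0.25
python3 -m pendant '[[[0,0,-1,0],[0,0,-4,0],[0,0,-8,0],[0,0,-12.5,0],[0,0,-15,0]]]'
python3 -m pendant '[[[-3,-4,0,0],[-6,-8,0,0],[-6,-12.5,0,0],[-6,-17,0,0],[-6,-21,0,0]]]'
python3 go.py 437 298 230 0.13
python3 - <<'E'
from h import *
shot("side","s9");shot("top","t9")
for n in("top","side"):
  a=cv2.imread(f"pics/{n[0]}9.png"); a=a[100:225,340:490] if n=="side" else a[205:330,350:470]
  cv2.imwrite(f"pics/{n}9c.png",cv2.resize(a,None,fx=4,fy=4,interpolation=cv2.INTER_CUBIC))
  c=cams.camera(n)
  for q in models.regions_of(n,"jar")[:2]: print(n,q["score"],q["point"],fitcyl([(c,q["pixels"].astype(float))],np.array([453,-315.]),24,60,108))
E
```

```text
clock: 21.3
eef_pos: [453.9, -315.1, 80.6]
eef_rot: [3.141, -0.0, 0.13]
wrist_force: [-1.6, 2.0, 6.0]
finger_gap: 48.1
clock: 21.6
eef_pos: [453.9, -315.1, 79.9]
eef_rot: [-3.142, 0.0, 0.13]
wrist_force: [0.2, -0.3, 0.5]
finger_gap: 58.7
clock: 22.1
eef_pos: [454.3, -315.4, 234.5]
eef_rot: [3.138, -0.003, 0.13]
wrist_force: [-0.3, -0.4, -0.4]
finger_gap: 58.6
clock: 22.6
eef_pos: [366.4, -113.0, 230.8]
eef_rot: [3.141, -0.001, 0.129]
wrist_force: [1.6, 0.4, 0.4]
finger_gap: 58.8
t 22.6 pos [ 366.4 -113.   230.8] rot [ 3.141e+00 -1.000e-03  1.290e-01] F [1.6 0.4 0.4] gap 58.8
shift cm [ 12.3  -39.85   0.07] turn -0.001
top 0.62 [417.1, 254.4] (array([ 454.1, -316.1]), np.float64(0.181))
side 0.7 [429.6, 172.1] (array([ 318.2, -196.7]), np.float64(4.597))
side 0.6 [408.9, 140.2] (array([ 456.1, -314.4]), np.float64(0.252))
```

View pics/top9c.png

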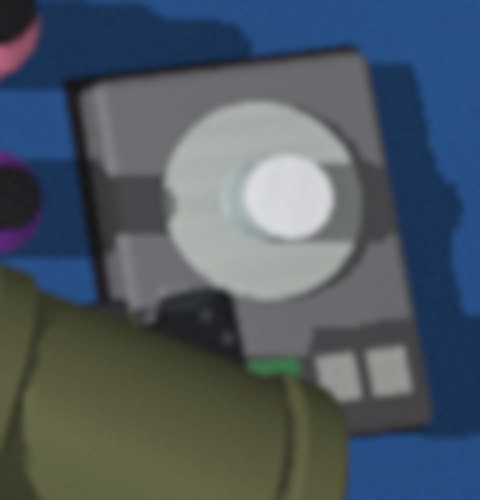

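View pics/side9c.png

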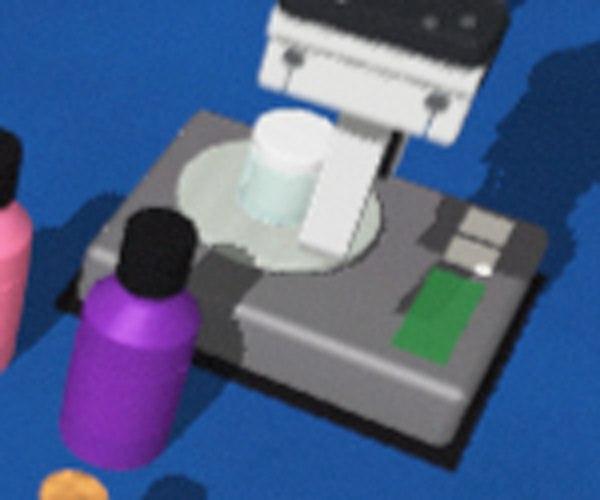

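The jar stands upright in the middle of the pan. It is within about 3 mm by the top fit (454,−316 against the pan at 453,−318), and the side fit agrees. Next, the round bottle.

```bash
python3 -m pendant '[[[1.4,-4.6,0,0],[2.8,-9.2,0,0],[4.2,-13.8,0,0],[5.6,-18.4,0,0],[7,-23,0,0]]]'
python3 -m pendant '[[[1.4,-4.6,0,0],[2.8,-9.2,0,0],[4.2,-13.8,0,0],[5.2,-16.6,0,0],[5.2,-16.6,0,0]]]'
python3 -m pendant '[[[0,0,0,0],[0,0,0,0]]]'
python3 go.py 437 298 124.4 0.13
python3 - <<'E'
from h import *
w=shot("wrist","w10")
uv=proj(w,[[437,298,150]])[0]; print(uv)
m=dark(w,uv); print(m.sum(),fitcyl([(w,m)],np.array([437,298.]),18,118,150))
E
```

```text
clock: 23.4
eef_pos: [407.4, 123.7, 230.0]
eef_rot: [3.141, -0.0, 0.128]
wrist_force: [0.0, -1.1, 0.1]
finger_gap: 58.7
clock: 23.9
eef_pos: [437.8, 295.8, 228.9]
eef_rot: [3.141, 0.001, 0.131]
wrist_force: [0.2, -0.1, -0.7]
finger_gap: 58.7
clock: 24.1
eef_pos: [437.3, 292.6, 229.9]
eef_rot: [3.141, 0.0, 0.128]
wrist_force: [-0.7, 0.4, -0.4]
finger_gap: 58.9
t 24.1 pos [437.3 292.6 229.9] rot [3.141 0.    0.128] F [-0.7  0.4 -0.4] gap 58.9
shift cm [ 0.04 -0.54 10.55] turn -0.002
[268.66590472 221.95688384]
1689.0 (array([438.7, 297.8]), np.float64(0.188))
```

View pics/w10.png

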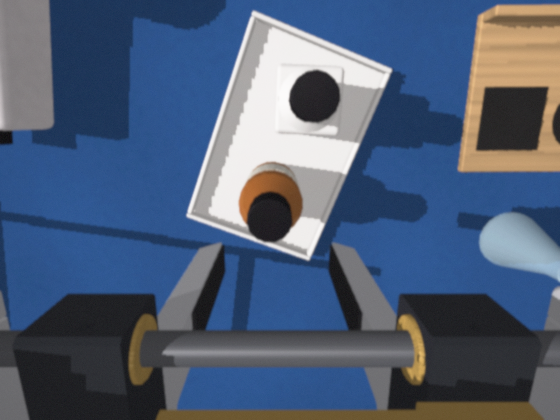

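The wrist view shows the round bottle's cap at (270,217), upright in the tray, and the square bottle behind it at (314,97). Gripping the round one.

```bash
python3 -m pendant '[[[0,-0.5,4,0],[0,-0.5,8,0],[0,-0.5,10,0],[0,-0.5,10.4,0],[0,-0.5,10.4,0]]]'
python3 -m pendant '[[[0,0,0,0],[0,0,0,0]]]'
python3 go.py 438 298 124.4 0.13
python3 -m pendant '[[[0,0,0,0],[0,0,0,0],[0,0,0,0],[0,0,0,0]]]' -0.6 25
python3 go.py 438 298 124.4 0.13
```

```text
clock: 24.65
eef_pos: [436.6, 298.3, 126.5]
eef_rot: [3.142, -0.0, 0.129]
wrist_force: [-0.3, 0.6, 0.5]
finger_gap: 59.0
clock: 24.85
eef_pos: [436.8, 299.0, 127.4]
eef_rot: [-3.141, -0.002, 0.13]
wrist_force: [-0.6, -1.1, -0.3]
finger_gap: 59.0
t 24.85 pos [436.8 299.  127.4] rot [-3.141e+00 -2.000e-03  1.300e-01] F [-0.6 -1.1 -0.3] gap 59.0
shift cm [0.1  0.11 0.3 ] turn -0.0
clock: 25.25
eef_pos: [436.3, 298.8, 126.1]
eef_rot: [3.142, -0.0, 0.13]
wrist_force: [0.1, -0.8, 1.2]
finger_gap: 35.1
t 25.25 pos [436.3 298.8 126.1] rot [ 3.142 -0.     0.13 ] F [ 0.1 -0.8  1.2] gap 35.1
shift cm [0.16 0.1  0.17] turn -0.0
```

```bash
python3 -m pendant '[[[0,0,-1,0],[0,0,-3,0],[0,0,-6,0],[0,0,-8.5,0],[0,0,-8.5,0]]]'
python3 go.py 556.5 -36.5 210 0.13
python3 -m pendant '[[[0.7,3,0,0],[1.6,7,0,0],[2.6,11.5,0,0],[3.6,16,0,0],[4.6,20.5,0,0]]]'
python3 go.py 556.5 -36.5 210 0.13
```

```text
clock: 25.75
eef_pos: [437.2, 299.4, 214.5]
eef_rot: [-3.139, -0.005, 0.13]
wrist_force: [0.4, 1.2, -3.7]
finger_gap: 35.3
t 25.75 pos [437.2 299.4 214.5] rot [-3.139 -0.005  0.13 ] F [ 0.4  1.2 -3.7] gap 35.3
shift cm [ 7.48 34.85  0.41] turn -0.0
clock: 26.25
eef_pos: [508.2, 99.7, 209.8]
eef_rot: [-3.142, 0.002, 0.13]
wrist_force: [1.9, 0.5, -2.0]
finger_gap: 35.6
t 26.25 pos [508.2  99.7 209.8] rot [-3.142e+00  2.000e-03  1.300e-01] F [ 1.9  0.5 -2. ] gap 35.6
shift cm [ 3.02 14.13 -0.03] turn 0.0
```

```bash
python3 -m pendant '[[[1,4.5,0,0],[2,9,0,0],[2.8,12.7,0,0],[3,14,0,0],[3,14,0,0]]]'
python3 -m pendant '[[[0,0,0,0],[0,0,0,0]]]'
python3 go.py 556.5 -36.5 142 0.13
```

```text
clock: 26.75
eef_pos: [556.0, -34.7, 209.6]
eef_rot: [-3.141, 0.002, 0.128]
wrist_force: [-0.0, 0.1, -2.9]
finger_gap: 35.6
clock: 26.95
eef_pos: [555.9, -32.2, 210.7]
eef_rot: [-3.141, 0.0, 0.131]
wrist_force: [-0.4, 0.1, -3.0]
finger_gap: 35.4
t 26.95 pos [555.9 -32.2 210.7] rot [-3.141  0.     0.131] F [-0.4  0.1 -3. ] gap 35.4
shift cm [0.   0.44 6.87] turn 0.001
```

```bash
python3 -m pendant '[[[0.05,0.35,2,0],[0.05,0.35,4.5,0],[0.05,0.35,6,0],[0.05,0.35,6.7,0],[0.05,0.35,6.7,0]]]'
python3 -m pendant '[[[0,0,0,0],[0,0,0,0],[0,0,0,0]]]'
python3 go.py 556.5 -36.5 134 0.13
python3 - <<'E'
from h import *
shot("side","s11");shot("wrist","w11")
a=cv2.imread("pics/s11.png")[120:280,210:350]
cv2.imwrite("pics/s11c.png",cv2.resize(a,None,fx=3.6,fy=3.6,interpolation=cv2.INTER_CUBIC))
E
```

```text
clock: 27.45
eef_pos: [556.9, -36.1, 143.5]
eef_rot: [-3.141, 0.001, 0.131]
wrist_force: [-0.5, 0.2, -2.1]
finger_gap: 35.5
clock: 27.75
eef_pos: [557.5, -36.8, 144.7]
eef_rot: [3.141, -0.001, 0.13]
wrist_force: [-1.3, -0.8, -2.4]
finger_gap: 35.1
t 27.75 pos [557.5 -36.8 144.7] rot [ 3.141e+00 -1.000e-03  1.300e-01] F [-1.3 -0.8 -2.4] gap 35.1
shift cm [-0.1  -0.04  1.07] turn -0.0
```

View pics/s11c.png

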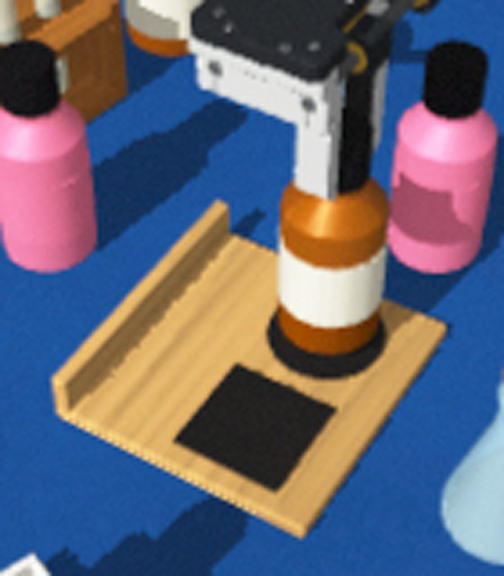

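View pics/w11.png

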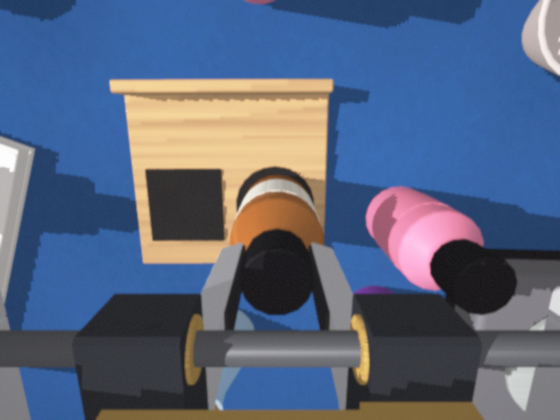

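The round bottle hangs about 10 mm above the round mat (crop 327,345), looking centred in both the side and wrist views. Lowering it.

```bash
python3 -m pendant '[[[-0.05,0,0.3,0],[-0.05,0,0.6,0],[-0.05,0,0.8,0],[-0.05,0,1,0],[-0.05,0,1,0]]]'
python3 go.py 556.5 -36.5 134 0.13
```

```text
clock: 28.35
eef_pos: [556.9, -37.0, 134.1]
eef_rot: [3.141, -0.001, 0.13]
wrist_force: [0.6, -0.9, 0.3]
finger_gap: 35.6
t 28.35 pos [556.9 -37.  134.1] rot [ 3.141e+00 -1.000e-03  1.300e-01] F [ 0.6 -0.9  0.3] gap 35.6
shift cm [-0.03 -0.06  0.01] turn -0.0
```

```bash
python3 -m pendant '[[[0,0,0.05,0],[0,0,0.05,0]]]'
python3 -m pendant '[[[0,0,0,0],[0,0,0,0],[0,0,0,0]]]' 0.25
python3 -m pendant '[[[0,0,-2,0],[0,0,-6,0],[0,0,-10,0],[0,0,-10,0]]]'
python3 go.py 532.2 276.2 230 0.13
python3 - <<'E'
from h import *
shot("wrist","w12")
E
```

```text
clock: 28.55
eef_pos: [557.0, -37.0, 134.1]
eef_rot: [3.141, -0.001, 0.13]
wrist_force: [-0.5, 0.2, 3.0]
finger_gap: 35.4
clock: 28.85
eef_pos: [556.6, -36.9, 133.3]
eef_rot: [-3.142, 0.0, 0.13]
wrist_force: [0.2, 0.2, -0.2]
finger_gap: 56.0
clock: 29.25
eef_pos: [558.3, -37.1, 238.8]
eef_rot: [3.139, -0.008, 0.13]
wrist_force: [0.5, -0.4, -0.1]
finger_gap: 59.0
t 29.25 pos [558.3 -37.1 238.8] rot [ 3.139 -0.008  0.13 ] F [ 0.5 -0.4 -0.1] gap 59.0
shift cm [  1.46 -31.4    0.83] turn -0.0
```

View pics/w12.png

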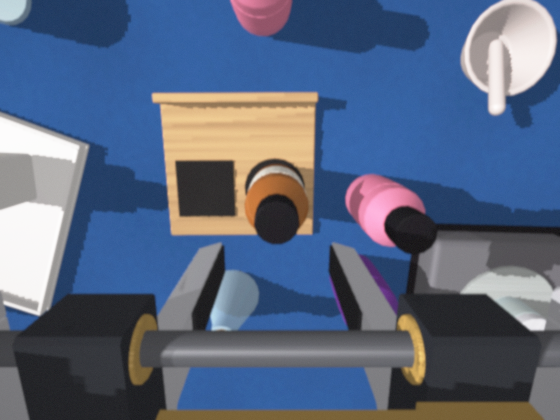

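The round bottle stands on its mat (wrist 277,195) with the black rim showing behind it. Next, the square bottle.

```bash
python3 -m pendant '[[[0.2,-4.6,0.3,0],[0.4,-9.2,0.6,0],[0.6,-13.8,0.8,0],[0.8,-18.4,0.8,0],[1.1,-23,0.8,0]]]'
python3 -m pendant '[[[0.2,-4,0,0],[0.4,-7.5,0,0],[0.4,-8.4,0,0],[0.4,-8.4,0,0],[0.4,-8.4,0,0]]]'
python3 -m pendant '[[[0,0,0,0],[0,0,0,0]]]'
python3 go.py 532.2 276.2 126 0.13
python3 - <<'E'
from h import *
w=shot("wrist","w13");s=shot("side","s13");t=shot("top","t13")
uv=proj(w,[[533,276,150]])[0]; print(uv)
m=dark(w,uv); print(m.sum(),fitcyl([(w,m)],np.array([533,276.]),18,118,150))
a=cv2.imread("pics/s13.png")[120:280,210:350]
cv2.imwrite("pics/s13c.png",cv2.resize(a,None,fx=3.6,fy=3.6,interpolation=cv2.INTER_CUBIC))
E
```

```text
clock: 29.8
eef_pos: [536.9, 194.3, 224.1]
eef_rot: [3.141, 0.002, 0.13]
wrist_force: [0.2, -0.3, 0.5]
finger_gap: 58.5
clock: 30.3
eef_pos: [531.0, 275.3, 224.8]
eef_rot: [3.141, 0.001, 0.129]
wrist_force: [0.2, 0.2, -0.2]
finger_gap: 58.8
clock: 30.5
eef_pos: [531.2, 275.3, 225.5]
eef_rot: [3.142, -0.0, 0.128]
wrist_force: [0.1, -0.1, -0.4]
finger_gap: 59.0
t 30.5 pos [531.2 275.3 225.5] rot [ 3.142 -0.     0.128] F [ 0.1 -0.1 -0.4] gap 59.0
shift cm [ 0.11 -0.08  9.95] turn -0.002
[275.0583736  221.77840133]
1686.0 (array([534.3, 276.8]), np.float64(0.215))
```

View pics/w13.png

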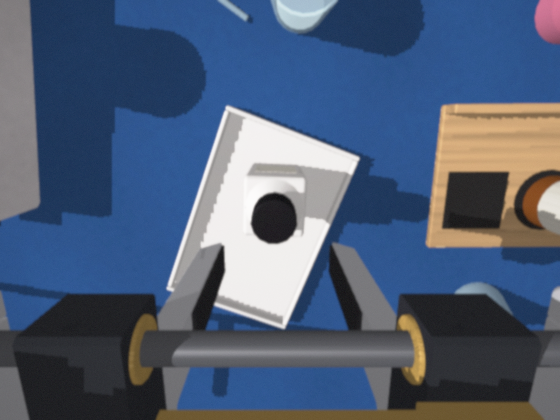

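View pics/s13c.png

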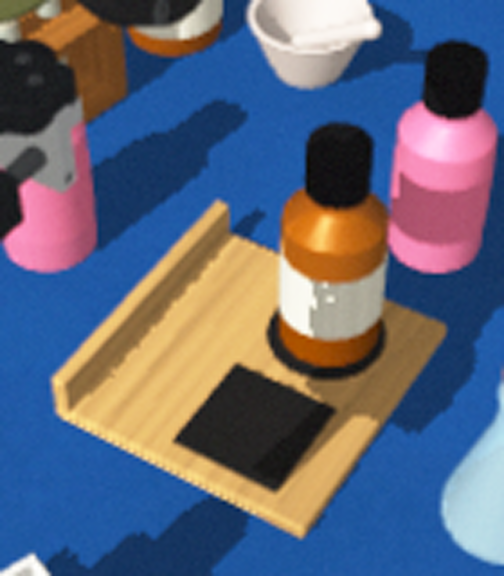

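The square bottle stands upright in the tray (wrist 274,200) and its cap is between the fingers. In the side crop the round bottle may sit about 3 mm to the right of the mat's centre. I'll measure both with the same camera.

Run:
```python
from h import *
s=shot("side")
m=dark(s,proj(s,[[557,-37,140]])[0]); print("cap side",fitcyl([(s,m)],np.array([557.,-37]),18,126,158))
rs=[r for r in models.regions_of("side","round_bottle")]
for r in rs:
    if abs(r["point"][0]-302)<15 and abs(r["point"][1]-190)<25:
        M=r["pixels"].astype(float)
        def f(p):
            h=np.maximum(np.maximum(hullmask(s,cyl(p[0],p[1],30,13,105)),hullmask(s,cyl(p[0],p[1],18,105,158))),hullmask(s,np.vstack([cyl(p[0],p[1],30,105,105),cyl(p[0],p[1],18,121,121)])))
            return np.abs(h-M).sum()/h.sum()
        x0=np.array([557.,-37]); q=minimize(f,x0,method="Nelder-Mead",options=dict(initial_simplex=[x0,x0+[8,0],x0+[0,8]])); print("bottle side",q.x,q.fun)
# overlay
a=cv2.cvtColor(s["frame"],cv2.COLOR_RGB2BGR)[150:260,240:360]; k=5
a=cv2.resize(a,None,fx=k,fy=k,interpolation=cv2.INTER_CUBIC)
def dr(P,col):
    h=cv2.convexHull(proj(s,P).astype(np.float32))[:,0]; h=(h+.5-[240,150])*k
    cv2.polylines(a,[np.round(h).astype(np.int32)],True,col,1)
dr(cyl(557,-37,36,10,13),(0,255,255)); dr(cyl(558.4,-38.4,36,10,13),(0,255,0)); dr(cyl(557,-37,30,13,105),(255,0,255))
cv2.imwrite("pics/ov13.png",a)
```

```text
cap side (array([559.2, -38.6]), np.float64(0.225))
bottle side [557.04234146 -37.41882614] 0.06097075206185228
```

View pics/ov13.png

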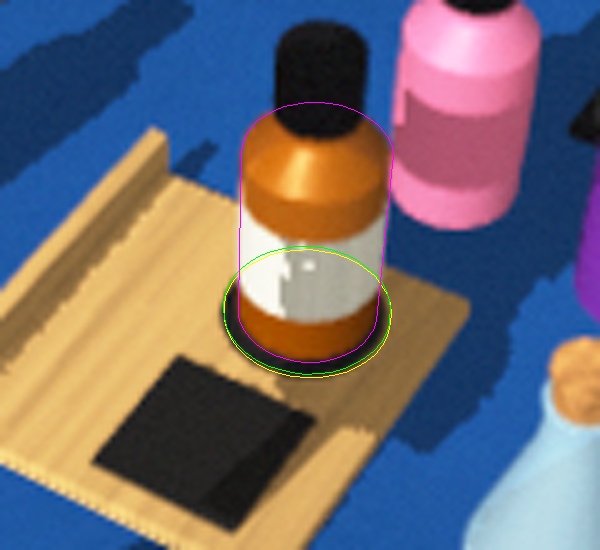

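Overlaid, the round bottle is within about 2 mm of the mat's centre, so it stays. Now picking up the square bottle.

```bash
python3 -m pendant '[[[0.15,-0.1,4,0],[0.15,-0.1,8,0],[0.15,-0.1,9.6,0],[0.15,-0.1,10,0],[0.15,-0.1,10,0]]]'
python3 -m pendant '[[[0,0,0,0],[0,0,0,0]]]'
python3 -m pendant '[[[0,0,0,0],[0,0,0,0],[0,0,0,0],[0,0,0,0]]]' -0.6 25
python3 go.py 545 44.3 210 0.13
```

```text
clock: 31.25
eef_pos: [532.4, 277.6, 125.7]
eef_rot: [3.142, 0.0, 0.13]
wrist_force: [-0.3, -0.8, -0.1]
finger_gap: 58.8
clock: 31.45
eef_pos: [532.8, 277.8, 126.9]
eef_rot: [-3.141, -0.002, 0.13]
wrist_force: [0.4, 0.3, 0.1]
finger_gap: 58.7
clock: 31.85
eef_pos: [532.4, 277.7, 125.7]
eef_rot: [-3.141, -0.0, 0.13]
wrist_force: [0.2, -0.2, 1.7]
finger_gap: 35.4
t 31.85 pos [532.4 277.7 125.7] rot [-3.141 -0.     0.13 ] F [ 0.2 -0.2  1.7] gap 35.4
shift cm [-1.77 23.3  -8.44] turn -0.0
```

```bash
python3 -m pendant '[[[0,0,-1,0],[0,0,-3,0],[0,0,-6,0],[0,0,-8.5,0],[0,0,-8.5,0]]]'
python3 -m pendant '[[[-0.2,3,0,0],[-0.6,7,0,0],[-1,11.5,0,0],[-1.4,16,0,0],[-1.6,20,0,0]]]'
python3 -m pendant '[[[-0.1,2.5,0,0],[-0.1,3.3,0,0],[-0.1,3.3,0,0],[-0.1,3.3,0,0],[-0.1,3.3,0,0]]]'
python3 go.py 545 44.3 143 0.13
```

```text
clock: 32.35
eef_pos: [533.3, 278.0, 214.3]
eef_rot: [-3.14, -0.006, 0.13]
wrist_force: [0.1, 0.3, -3.1]
finger_gap: 35.2
clock: 32.85
eef_pos: [541.6, 75.2, 209.1]
eef_rot: [3.142, 0.002, 0.13]
wrist_force: [0.3, 0.1, -3.9]
finger_gap: 35.7
clock: 33.35
eef_pos: [545.4, 45.5, 210.2]
eef_rot: [-3.141, 0.0, 0.131]
wrist_force: [-0.3, 0.5, -2.7]
finger_gap: 35.5
t 33.35 pos [545.4  45.5 210.2] rot [-3.141  0.     0.131] F [-0.3  0.5 -2.7] gap 35.5
shift cm [-0.06  0.11  6.72] turn 0.001
```

```bash
python3 -m pendant '[[[0,0.1,2,0],[0,0.1,4.5,0],[0,0.1,6,0],[0,0.1,6.6,0],[0,0.1,6.6,0]]]'
python3 -m pendant '[[[0,0,0,0],[0,0,0,0],[0,0,0,0]]]'
python3 go.py 545 44.3 133.7 0.13
python3 - <<'E'
from h import *
shot("side","s14");shot("wrist","w14")
a=cv2.imread("pics/s14.png")[120:280,210:350]
cv2.imwrite("pics/s14c.png",cv2.resize(a,None,fx=3.6,fy=3.6,interpolation=cv2.INTER_CUBIC))
E
```

```text
clock: 33.85
eef_pos: [545.5, 44.0, 144.0]
eef_rot: [-3.141, 0.001, 0.131]
wrist_force: [0.1, 0.6, -2.2]
finger_gap: 35.5
clock: 34.15
eef_pos: [546.0, 43.4, 145.2]
eef_rot: [3.141, -0.001, 0.13]
wrist_force: [0.5, -0.3, -2.7]
finger_gap: 35.7
t 34.15 pos [546.   43.4 145.2] rot [ 3.141e+00 -1.000e-03  1.300e-01] F [ 0.5 -0.3 -2.7] gap 35.7
shift cm [-0.09 -0.1   1.15] turn -0.0
```

View pics/s14c.png

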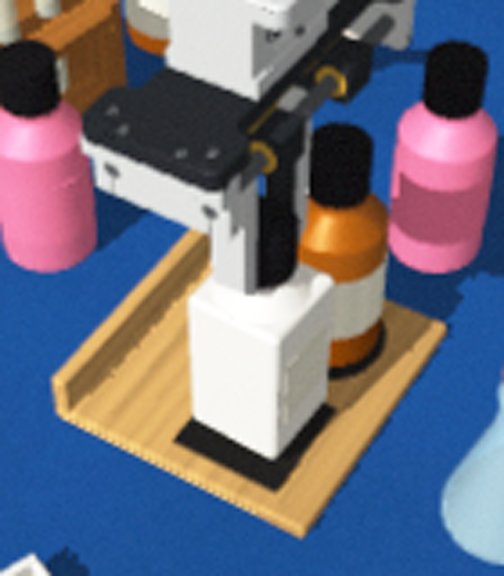

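View pics/w14.png

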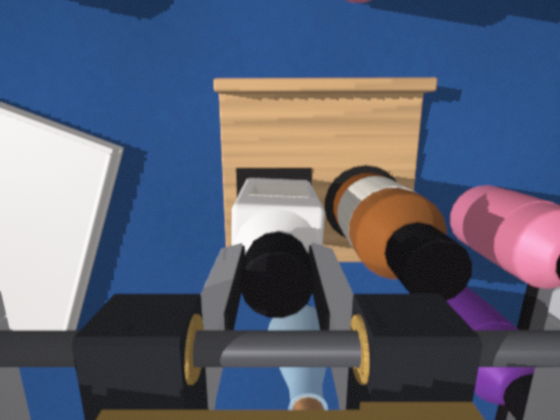

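The square bottle hangs about 11 mm over the square mat, aligned with its sides (crop 260,390). Lowering with a 1 mm correction.

```bash
python3 -m pendant '[[[-0.05,-0.1,0.3,0],[-0.05,-0.1,0.6,0],[-0.05,-0.1,0.9,0],[-0.05,-0.1,1.1,0],[-0.05,-0.1,1.1,0]]]'
python3 go.py 545 44.3 133.7 0.13
```

```text
clock: 34.75
eef_pos: [545.3, 44.3, 133.7]
eef_rot: [3.142, -0.001, 0.13]
wrist_force: [1.2, 0.7, 0.2]
finger_gap: 35.6
t 34.75 pos [545.3  44.3 133.7] rot [ 3.142e+00 -1.000e-03  1.300e-01] F [1.2 0.7 0.2] gap 35.6
shift cm [-0.03 -0.   -0.  ] turn -0.0
```

```bash
python3 -m pendant '[[[0,0,0.05,0],[0,0,0.05,0]]]'
python3 -m pendant '[[[0,0,0,0],[0,0,0,0],[0,0,0,0]]]' 0.25
python3 -m pendant '[[[0,0,-2,0],[0,0,-6,0],[0,0,-10,0],[0,0,-12,0]]]'
python3 -m pendant '[[[-2,-4,0,0],[-4,-8,0,0],[-6,-12,0,0],[-8,-16,0,0],[-10,-20,0,0]]]'
python3 -m pendant '[[[-2,-4,0,0],[-4,-8,0,0],[-4,-8,0,0],[-4,-8,0,0]]]'
python3 - <<'E'
from h import *
s=shot("side","s15");t=shot("top","t15");w=shot("wrist","w15")
def show(c,o,wd,k,fn):
    a=cv2.cvtColor(c["frame"],cv2.COLOR_RGB2BGR)[o[1]:o[1]+wd[1],o[0]:o[0]+wd[0]]
    cv2.imwrite(f"pics/{fn}.png",cv2.resize(a,None,fx=k,fy=k,interpolation=cv2.INTER_CUBIC))
show(s,(210,120),(280,160),2.8,"s15c"); show(t,(220,140),(240,160),3.3,"t15c")
for nm,P in [("sq",[545.5,44.4,158]),("rd",[557,-37,158])]:
  for n,c in [("top",t),("side",s)]:
    m=dark(c,proj(c,[P])[0]); print(nm,n,None if m is None else fitcyl([(c,m)],np.array(P[:2]),18,126,158))
E
python3 go.py 500 200 200 0.13
```

```text
clock: 34.95
eef_pos: [545.6, 44.3, 133.6]
eef_rot: [3.142, -0.001, 0.13]
wrist_force: [-0.4, 0.1, 4.8]
finger_gap: 35.3
clock: 35.25
eef_pos: [545.0, 44.2, 132.8]
eef_rot: [3.142, 0.0, 0.13]
wrist_force: [-0.6, -0.2, 0.6]
finger_gap: 56.0
clock: 35.65
eef_pos: [545.7, 44.2, 256.4]
eef_rot: [3.141, -0.004, 0.13]
wrist_force: [0.1, -0.6, 0.3]
finger_gap: 58.8
clock: 36.15
eef_pos: [418.8, 230.8, 253.0]
eef_rot: [3.142, -0.0, 0.129]
wrist_force: [0.4, 0.7, -0.0]
finger_gap: 58.8
clock: 36.55
eef_pos: [369.7, 304.1, 252.9]
eef_rot: [3.141, 0.0, 0.132]
wrist_force: [0.0, -0.2, -0.6]
finger_gap: 58.3
sq top (array([540.1,  43.6]), np.float64(0.415))
sq side (array([553.4,  47.3]), np.float64(1.189))
rd top (array([555.8, -40.9]), np.float64(0.312))
rd side None
t 36.7 pos [370.7 302.9 252.9] rot [3.141 0.    0.128] F [-0.2 -0.3  0.4] gap 58.9
shift cm [11.51 11.86  5.29] turn -0.002
```

View pics/s15c.png

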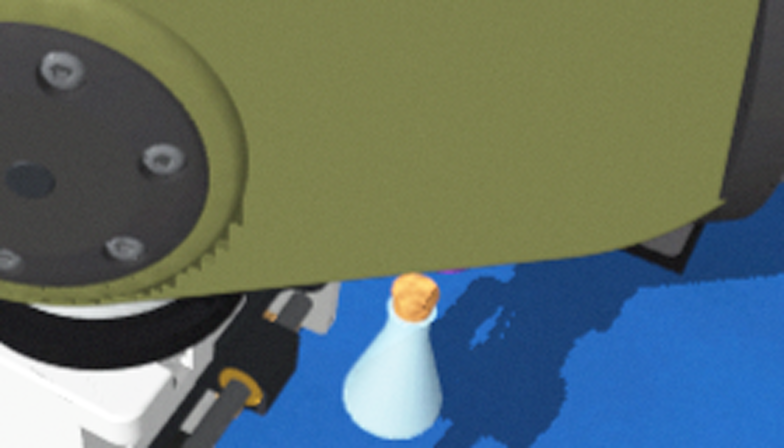

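View pics/t15c.png

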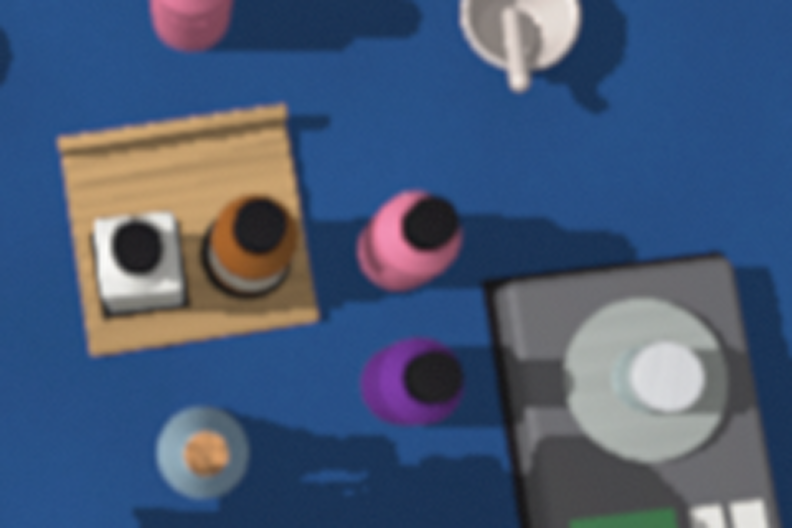

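The arm hides the scene in the side view. In the top crop everything stands, but the round bottle (crop 245,245) looks slightly right on its mat. I'll move the arm to the right for a clear view.

```bash
python3 -m pendant '[[[0,4.5,0,0],[0,9,0,0],[0,13.5,0,0],[0,18,0,0],[0,22.5,0,0]]]'
python3 -m pendant '[[[0,4.5,0,0],[0,9,0,0],[0,13.5,0,0],[0,18,0,0],[0,22.5,0,0]]]'
python3 -m pendant '[[[0,4.5,0,0],[0,9,0,0],[0,13.5,0,0],[0,18,0,0],[0,18,0,0]]]'
python3 - <<'E'
from h import *
s=shot("side","s16");t=shot("top","t16")
def show(c,o,wd,k,fn,L=[]):
    a=cv2.cvtColor(c["frame"],cv2.COLOR_RGB2BGR)[o[1]:o[1]+wd[1],o[0]:o[0]+wd[0]]
    a=cv2.resize(a,None,fx=k,fy=k,interpolation=cv2.INTER_CUBIC)
    for P,col in L:
        h=cv2.convexHull(proj(c,P).astype(np.float32))[:,0]; h=(h+.5-o)*k
        cv2.polylines(a,[np.round(h).astype(np.int32)],True,col,1)
    cv2.imwrite(f"pics/{fn}.png",a)
show(s,(220,140),(120,130),5,"s16c")
show(t,(230,160),(100,95),6,"t16c")
L=[(cyl(557,-37,36,13,13),(0,255,255)),(cyl(557,-37,18,158,158),(255,0,255)),(cyl(557,-37,30,13,13),(0,255,0))]
show(t,(230,160),(100,95),6,"t16o",L)
show(s,(220,140),(120,130),5,"s16o",L)
E
python3 go.py 300 -317 250 0.13
```

```text
clock: 37.2
eef_pos: [399.2, 77.9, 253.1]
eef_rot: [3.141, -0.0, 0.128]
wrist_force: [0.8, 0.1, 1.0]
finger_gap: 58.5
clock: 37.7
eef_pos: [427.7, -145.6, 253.1]
eef_rot: [3.141, -0.0, 0.128]
wrist_force: [0.7, 0.5, 0.3]
finger_gap: 58.4
clock: 38.2
eef_pos: [450.3, -326.0, 251.7]
eef_rot: [-3.141, 0.001, 0.124]
wrist_force: [-0.4, 0.1, -0.9]
finger_gap: 58.9
t 38.3 pos [ 450.6 -322.3  252.3] rot [-3.141e+00  1.000e-03  1.270e-01] F [-0.1 -0.2  0.1] gap 58.9
shift cm [-14.87  -2.43   0.24] turn -0.003
```

View pics/t16o.png

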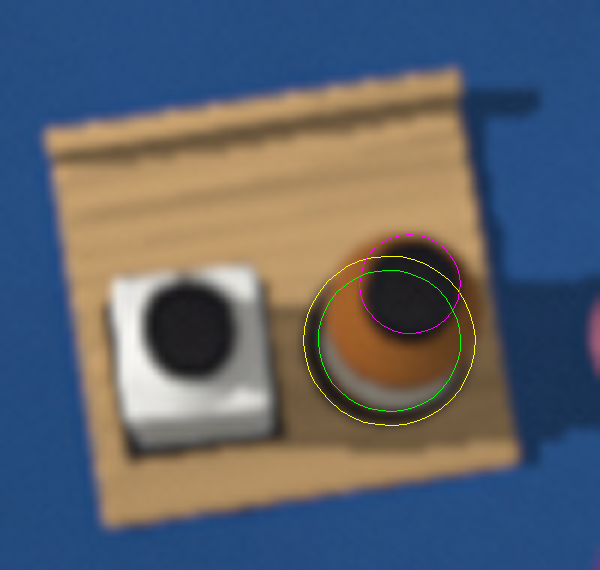

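View pics/s16c.png

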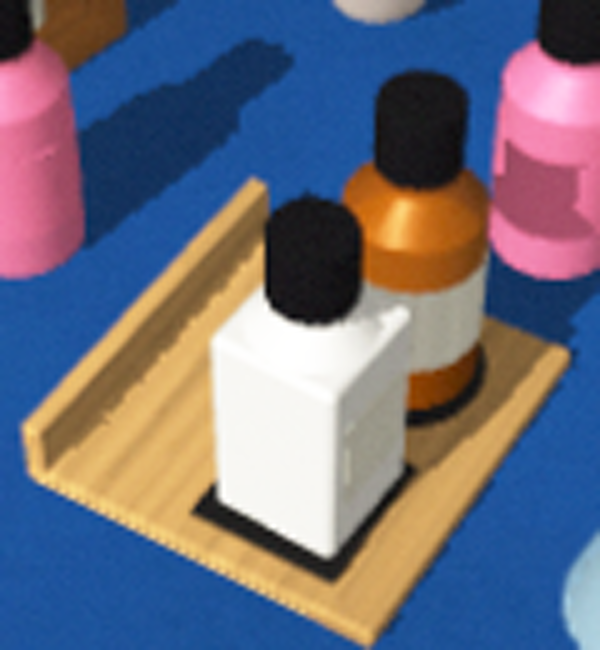

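View pics/t16c.png

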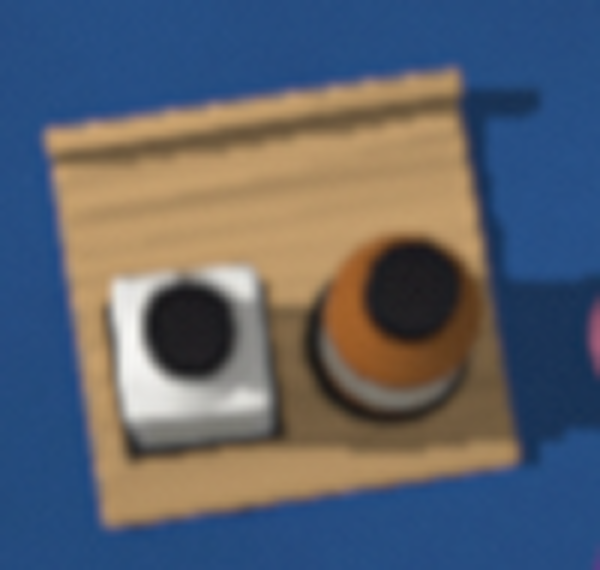

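Run:
```python
from h import *
s=shot("side")
def box(x,y,a,h,z0,z1):
    c,q=np.cos(a),np.sin(a); return np.array([[x+c*i*h-q*j*h,y+q*i*h+c*j*h,z] for i in(-1,1) for j in(-1,1) for z in(z0,z1)])
o=(255,175);k=7
a=cv2.cvtColor(s["frame"],cv2.COLOR_RGB2BGR)[o[1]:o[1]+85,o[0]:o[0]+100]
a=cv2.resize(a,None,fx=k,fy=k,interpolation=cv2.INTER_CUBIC); b=a.copy()
for P,col in [(box(547,44.8,.125,34,13,13),(0,255,255)),(box(547,44.8,.13,28,13,111),(255,0,255)),(cyl(557.5,-37.5,36,13,13),(0,255,255)),(cyl(557.5,-37.5,30,13,13),(255,0,255))]:
    h=cv2.convexHull(proj(s,P).astype(np.float32))[:,0]; h=(h+.5-o)*k
    cv2.polylines(b,[np.round(h).astype(np.int32)],True,col,1)
cv2.imwrite("pics/s17a.png",a);cv2.imwrite("pics/s17b.png",b)
r=models.regions_of("side","square_bottle")[0]; M=r["pixels"].astype(float)
def f(p):
    h=np.maximum(hullmask(s,box(p[0],p[1],p[2]/100,28,13,111)),hullmask(s,np.vstack([box(p[0],p[1],p[2]/100,28,111,111),cyl(p[0],p[1],18,121,121)])))
    h=np.maximum(h,hullmask(s,cyl(p[0],p[1],18,121,158)))
    return np.abs(h-M).sum()/h.sum()
x0=np.array([546.,44,13]); q=minimize(f,x0,method="Nelder-Mead",options=dict(initial_simplex=[x0,x0+[8,0,0],x0+[0,8,0],x0+[0,0,8]])); print("sq side",q.x,q.fun)
```

```text
sq side [543.10903911  44.81289447  28.69662184] 0.09089000402559724
```

View pics/s17a.png

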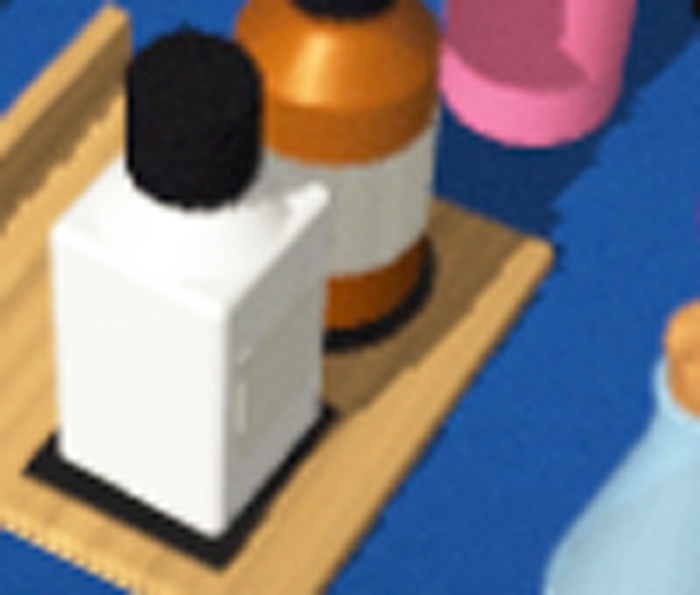

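View pics/s17b.png

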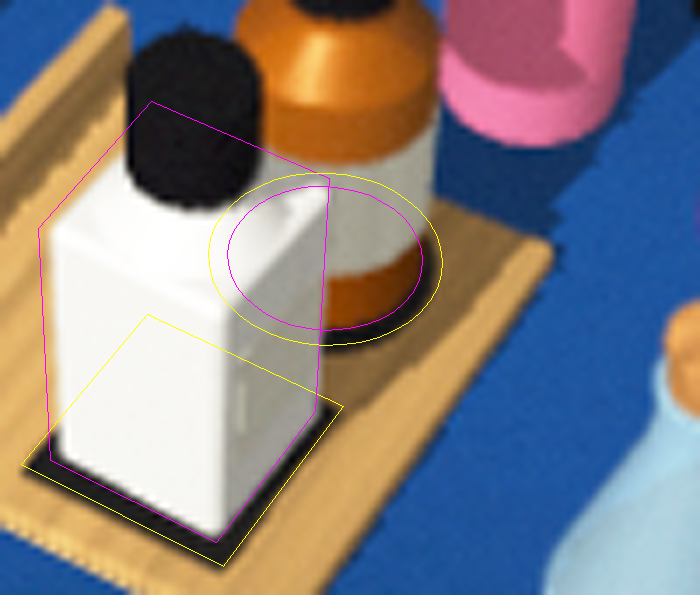

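View pics/s16.png

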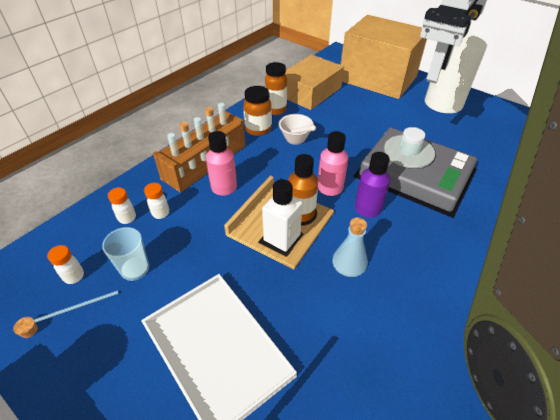

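The jar stands in the middle of the pan (412,143). Both bottles are upright on their own mats (282,215 and 303,190). The flask (352,250), mortar (297,128) and look-alikes are where they were, and the gripper is clear. Handing in.

```bash
python3 -c "
from cell import manip
s=manip.read_state(); print(s['clock'],s['wrist_force'],s['qd'].round(3)); print(manip.sign_off())"
```

```text
38.4 [-0.42623187 -0.06198775  0.62230891] [ 0.019 -0.012  0.002 -0.001 -0.002 -0.001]
the job is handed in; nothing more can be done
None
```

The job is handed in at about 38 s of the 131 s allowed. I stood both bottles upright in the tray, set the jar on the pan, then put the bottles back: the round one on the round mat, the square one on the square mat.

What the last checks showed:
- **Jar:** it stands upright, about 3 mm from the pan's centre by the top camera. The side camera put both the jar and the pan 2–6 mm elsewhere but agreed it is near the middle (4–5 mm off).
- **Bottles:** both are upright, each within about 2–3 mm of its mat's centre.
- **Everything else:** the flask, mortar and pink and purple look-alikes look untouched in the pictures, and the gripper touched nothing at the end.

**Checks that disagreed or failed:**
- The last top-camera fit put the round bottle's cap at y = −41, against about −37 to −38 from the side fits and the overlays. The overlays did not support the bigger offset.
- The final side-camera fit of the square bottle gave a doubtful turn of 0.29 rad, while the pictures show it aligned with the mat.
- In one late side view the arm hid the bottles, so those side fits failed. I moved the arm and checked again by overlay.

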